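# Match new exhaust flanges to the old pipe stubs

## Task

Four old flanged stubs cut from customers' exhausts stand on the bench, and the new flanges for them lie loose among the clutter. Find the new flange of the same shape and size for each stub and lay it flat on top of that stub, centred on the pipe and turned so that the outline and bolt holes match those underneath. Leave the plain ring gasket where it lies.

Things in the scene. Friction and masses are not known exactly. Their poses are not given: they have to be found in the camera images.
- large_oval_flange: Loose new flange, bright steel, flat on the bench: oval (rounded-diamond) two-bolt plate, 116 mm long along its x axis and 64 mm wide across the waist along y, 50 mm bore in the middle, two 11 mm bolt holes on the x axis 44 mm either side of the centre; 10 mm thick, about 270 g. Origin: centre of the bore on the underside; z is up. Upright sides.
- small_oval_flange: Loose new flange, bright steel, flat on the bench: smaller oval (rounded-diamond) two-bolt plate, 84 mm long along its x axis and 46 mm wide across the waist along y, 33 mm bore in the middle, two 9 mm bolt holes on the x axis 31 mm either side of the centre; 10 mm thick, about 150 g. Origin: centre of the bore on the underside; z is up. Upright sides.
- triangle_flange: Loose new flange, bright steel, flat on the bench: equilateral three-bolt plate with rounded corners, 40 mm bore, three 9 mm bolt holes 30 mm from the centre (one on +x, others at +-120 degrees). On +x a corner's edge lies 41 mm from the centre, on -x a flat side 26 mm: 67 mm flat to corner; 10 mm thick, about 160 g. Origin: centre of the bore on the underside; z is up. Upright sides.
- square_flange: Loose new flange, bright steel, flat on the bench: square four-bolt plate with rounded corners (11 mm radius), 66 mm from side to side along its x axis and along its y axis, 40 mm bore in the middle, four 9 mm bolt holes at x, y = +-22 mm; 10 mm thick, about 230 g. Origin: centre of the bore on the underside; z is up. Upright sides.
- large_oval_stub: Old rusty brown exhaust stub standing fixed on the bench: a 50 mm pipe with its old flange on top. The old flange matches large_oval_flange in outline, holes, thickness and x and y axes. Its flat, open upper face lies 62 mm above the bench. Origin: centre of the pipe at bench level; z is up.
- small_oval_stub: Old rusty brown exhaust stub standing fixed on the bench: a 33 mm pipe with its old flange on top. The old flange matches small_oval_flange in outline, holes, thickness and x and y axes. Its flat, open upper face lies 54 mm above the bench. Origin: centre of the pipe at bench level; z is up.
- triangle_stub: Old rusty brown exhaust stub standing fixed on the bench: a 40 mm pipe with its old flange on top. The old flange matches triangle_flange in outline, holes, thickness and x and y axes. Its flat, open upper face lies 58 mm above the bench. Origin: centre of the pipe at bench level; z is up.
- square_stub: Old rusty brown exhaust stub standing fixed on the bench: a 40 mm pipe with its old flange on top. The old flange matches square_flange in outline, holes, thickness and x and y axes. Its flat, open upper face lies 50 mm above the bench. Origin: centre of the pipe at bench level; z is up.
- triangle_hole (a point): Point on the underside of triangle_flange in the middle of its first bolt hole (on the flange's +x axis, 30 mm from its centre).
- doughnut_ring: Plain round dark-grey ring gasket lying on the bench, 66 mm outside, 46 mm inside, 14 mm high, without bolt holes; belongs to none of the stubs. Origin: centre of its underside. (Unlisted among these: an upright socket 34 mm thick, 52 mm high, two nuts, a bolt on its head 40 mm high; at the sides and back a vice, tools, tray, pan.)
Mind the look-alikes: they are no part of the job. Leave any blue look-alike of the small_oval_stub alone.

How it is judged (in metres and radians):
At the end, for the whole second after the job is handed in: Each new flange rests flat on the stub of its own outline: centre within 8 mm of the pipe's axis, underside within 3 mm of the stub's top, tilt under 0.06 rad, turned to match within 0.2 rad (triangle: its first bolt hole within 12 mm in x and y of one of the stub's holes), all at rest (horizontal distance between large_oval_flange and large_oval_stub below 0.008 m and z of large_oval_flange in the frame of large_oval_stub between 0.059 and 0.065 m and angle between each of large_oval_flange, small_oval_flange, triangle_flange, square_flange's own z axis and vertical below 0.06 rad and linear speed of each of large_oval_flange, small_oval_flange, triangle_flange, square_flange below 0.02 m/s and angular speed of each of large_oval_flange, small_oval_flange, triangle_flange, square_flange below 0.15 rad/s and angle between the x axis of large_oval_flange and the x axis of large_oval_stub, either way round below 0.2 rad and horizontal distance between small_oval_flange and small_oval_stub below 0.008 m and z of small_oval_flange in the frame of small_oval_stub between 0.051 and 0.057 m and angle between the x axis of small_oval_flange and the x axis of small_oval_stub, either way round below 0.2 rad and horizontal distance between triangle_flange and triangle_stub below 0.008 m and z of triangle_flange in the frame of triangle_stub between 0.055 and 0.061 m and ((x of triangle_hole in the frame of triangle_stub between 0.018 and 0.042 m and y of triangle_hole in the frame of triangle_stub between -0.012 and 0.012 m) or (x of triangle_hole in the frame of triangle_stub between -0.027 and -0.003 m and y of triangle_hole in the frame of triangle_stub between 0.014 and 0.038 m) or (x of triangle_hole in the frame of triangle_stub between -0.027 and -0.003 m and y of triangle_hole in the frame of triangle_stub between -0.038 and -0.014 m)) and horizontal distance between square_flange and square_stub below 0.008 m and z of square_flange in the frame of square_stub between 0.047 and 0.053 m and (angle between the x axis of square_flange and the x axis of square_stub, either way round below 0.2 rad or angle between the x axis of square_flange and the y axis of square_stub, either way round below 0.2 rad)); the robot touches nothing.
It fails at once if the plain ring gasket was moved more than 30 mm (distance of doughnut_ring from where it was at the start of the episode above 0.03 m).
It also fails if it takes over 104 s, if anything falls off the work surface, if the arm or the gripper's body presses on something with over 40 N, if the wrist force passes 120 N, or if a joint passes its speed limit or range.

## Robot

A 6-joint arm with a two-finger parallel gripper is mounted at the origin on the work surface. World frame = base frame: x ahead of the robot, y to its left, z up, the work surface at z = 0. Lengths are in m, angles in degrees, forces in N, time in s.
With the tool pointing down it reaches from about 0.35 to 0.875 m from the base axis. Payload 4.2 kg.
Tool frame: the origin (TCP) lies midway between the tips of the shut fingers; the grasp point (between the pads) lies 19 mm behind it; z points along the fingers, y is the line along which they close (so a half turn about z gives the same grasp; the last joint's range is limited). The gripper opens to 87 mm and grips with 3 to 60 N. Pads are 19 mm wide; open, the fingers measure 117 mm over their backs; the gripper's body (75 mm by 190 mm) begins 51 mm behind the grasp point.
Start: joints at [-53.766, 22.042, 0.453, 0, -68.411, -14.817], TCP at [0.228, -0.582, 0.183] pointing down, gripper open.
Joint ranges: [-179.83, 179.83], [-69.29, 118.12], [-61.27, 80.66], [-181.25, 117.63], [-171.15, -9.14], [-177.46, 177.46]. Speed limits (degrees/s): [159.86, 159.86, 180, 180, 180, 180].

## Interface

Orientations are given as a 3x3 rotation matrix whose columns are the frame's x, y, z axes.
In Python, from station import * gives the robot as it stands. The module is installed in compiled form; this text tells all that it offers.
- The arm moves only by the tool servo_tool, never from a script. Its argument "deltas" is a list of rows, each an object of numbers: "tx", "ty", "tz": the shift along the tool's x, y, z in mm; "ax", "ay", "az": the turn, a rotation vector about the tool's x, y, z in rad; "claw": the finger opening in mm, from 0 to 87. In form: [{"tx": .., "ty": .., "tz": .., "ax": .., "ay": .., "az": .., "claw": ..}, ...]. A call has 1 to 12 rows; each row is the pose to reach, as a shift and turn from the pose commanded when the call began, along the tool's axes at that moment; what a row does not reach only later rows make up. A row lasts 1/12 s, in which the tool goes at most 41.7 mm and 7.16 degrees, less where a joint would pass 70% of its speed; a pose out of reach is approached as far as the arm can. A call with a gripper value outside its range is refused whole. The fingers move at their own pace and stop on an object; the grip force is fixed at half the most. Time passes only in rows, so rows that repeat a pose let the fingers close. It gives the time, the measured TCP pose, the force, the opening and the grip force at its end, in the units of the state.
- sense(): the state, without advancing time (a new reading comes with each control period).
- capture(name): name is "scene" or "side" or "wrist"; returns the picture (384x512x3 uint8, blue, green, red); there is no depth.
- calibration(name): a dict with "fx", "fy", "cx", "cy" (pixels), "cam_to_world" (4x4, takes a point from camera to world coordinates); the wrist camera has in their place "hand_eye" (4x4, takes a point from camera to tool coordinates, whose origin is the TCP and whose axes are the flange's). Camera axes: x right, y down, z forward; pixel columns grow to the right and rows downward; lengths in m; the calibration is good to about 2 mm. A picture is of the moment at which its call begins: read the wrist's pose just before it. calibration takes no time and is no camera call.
- finish_job(): hands the job in; it is judged then, once.
Trained networks look in the newest picture that a camera, given by its name, has taken for a name from the list of things; names that differ only in an ending like _2 or _b are one class to them, and where a whole thing is asked for, a point or a joint stands for the part that bears it (a point fixed in the world has none). Each returns a list of dicts, best first, with "confidence" (0 to 1); they miss things now and then, are a little off and sometimes report something else, mostly with a low value. They report only what shows in the picture. A call takes as long as a camera call. They do not tell look-alikes from the thing itself.
- recognise(label, camera): "xyz" ([x, y, z] in m, in the coordinates of the camera as it stood for that picture, good to about 4 mm: the middle of the surface that is visible of it).
- trace(label, camera): "mask" (384x512 bool, what is visible of it).
The state is a dict: "time_s": time; "joints": joint angles; "joint_velocities": joint speeds; "effort": joint torques, N m; "tcp_pos": TCP position; "ee_rot": TCP orientation; "wrist_force": force on the tool from outside, world axes, zero at the start; "moment": the same for the moment, N m; "gripper_width": opening from 0.0 (shut) to 1.0 (fully open); "gripper_force": force on a finger pad.
Only numpy, scipy, OpenCV 4.12 (cv2) and the standard library are available. Lean on these libraries where they do the work, as an engineer would, in place of code of your own. Each camera call takes 0.05 s, during which the arm holds its last target. There are 200 camera calls.

## Working session

There is one attempt and no reset: what is moved stays moved. The work goes in short steps, Python scripts to look and compute and a tool call to move; the robot and the scene stay as the last step left them, time stands still between calls to the robot, and variables do not carry over. Pictures are saved under pics/ and viewed, at most 14 in all, crops included, and the job is handed in when it is done.

Besides the shell and the picture viewer there is one more tool, called after "Call:" as name([rows], argument=value, ...), one row to a line, values as JSON. servo_tool: Moves the arm, as the interface text tells. Its arguments: {"type":"object","properties":{"deltas":{"type":"array","items":{"type":"object","properties":{"tx":{"type":"number"},"ty":{"type":"number"},"tz":{"type":"number"},"ax":{"type":"number"},"ay":{"type":"number"},"az":{"type":"number"},"claw":{"type":"number"}}}}},"required":["deltas"]}

```bash
mkdir -p pics; python3 - <<'E'
from station import *
import cv2,numpy as np
s=sense();print(s['time_s'],s['tcp_pos'],s['gripper_width']);print(np.round(s['ee_rot'],3))
for n in('scene','side','wrist'):
    im=capture(n);cv2.imwrite(f'pics/{n}0.png',im)
    c=calibration(n);print(n,c['fx'],c['fy'],c['cx'],c['cy'],np.round(c.get('cam_to_world',c.get('hand_eye')),4).tolist())
a=cv2.imread('pics/scene0.png');cv2.imwrite('pics/scene0b.png',cv2.resize(a,(800,600)))
a=cv2.imread('pics/side0.png');cv2.imwrite('pics/side0b.png',cv2.resize(a,(800,600)))
E
```

```text
0.0 [ 0.22798074 -0.58117239  0.18234471] 1.0024331006060128
[[-0.931 -0.365 -0.001]
 [-0.365  0.931  0.002]
 [ 0.     0.002 -1.   ]]
scene 488.07390856646856 488.07390856646856 261.0369808466982 183.90172953503335 [[0.7964, 0.338, -0.5015, 1.1777], [0.6046, -0.4231, 0.6749, -0.9681], [0.0159, -0.8407, -0.5413, 0.8289], [0.0, 0.0, 0.0, 1.0]]
side 440.37418894374025 440.37418894374025 249.20043672746743 193.46079488329423 [[-0.9368, -0.1942, 0.2909, 0.1626], [-0.3498, 0.5252, -0.7757, 0.8686], [-0.0021, -0.8285, -0.56, 0.668], [0.0, 0.0, 0.0, 1.0]]
wrist 273.1183532420778 273.1183532420778 255.5279940381176 192.1782466673678 [[-0.0008, -0.9552, -0.2959, 0.0819], [1.0, -0.0006, -0.0008, 0.0001], [0.0006, -0.2959, 0.9552, -0.201], [0.0, 0.0, 0.0, 1.0]]
```

View pics/scene0b.png

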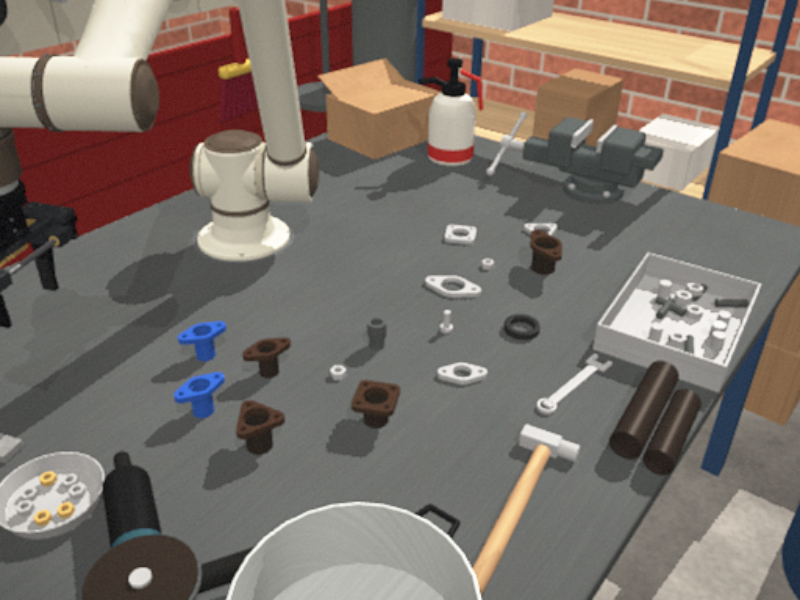

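View pics/side0b.png

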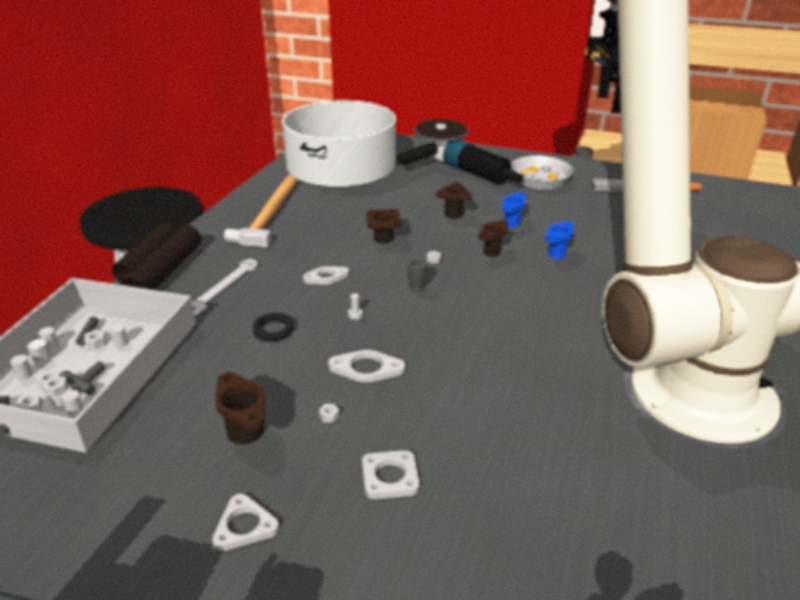

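The 800x600 scene view shows these pairs:

| Part | New flange (bright) | Stub (brown) |
|---|---|---|
| Square | (460,234) | (375,400) |
| Triangle | (540,229), partly hidden | (258,425) |
| Large oval | (453,286) | (545,250) |
| Small oval | (462,373) | (267,353) |

- **Look-alikes for the small oval stub:** two blue stubs at (203,335) and (200,390). I'll use the brown one at (267,353).
- **Ring gasket:** it's at (521,326), dark and without bolt holes, so it stays put.
- **Ovals:** the nearer flange at (462,373) versus the one at (453,286) has to be settled by size. The side view shows (366,366) larger than (326,275), and the fit will confirm it.

```bash
cat > h.py <<'E'
from station import *
import cv2,numpy as np
from scipy.optimize import minimize
def circ(c,r,n=24):
    t=np.linspace(0,2*np.pi,n,endpoint=False);return np.c_[c[0]+r*np.cos(t),c[1]+r*np.sin(t)]
OUT={'large_oval':np.r_[circ((0,0),.032),circ((.044,0),.014),circ((-.044,0),.014)],
'small_oval':np.r_[circ((0,0),.023),circ((.031,0),.011),circ((-.031,0),.011)],
'triangle':np.concatenate([circ((.03*np.cos(a),.03*np.sin(a)),.011) for a in np.radians([0,120,240])]),
'square':np.concatenate([circ((.022*i,.022*j),.011) for i in(1,-1) for j in(1,-1)])}
SYM={'large_oval':180,'small_oval':180,'triangle':120,'square':90}
PIPE={'large_oval':.025,'small_oval':.0165,'triangle':.02,'square':.02}
def cam(n,s=None):
    c=calibration(n);K=(c['fx'],c['fy'],c['cx'],c['cy'])
    if n!='wrist': return K,np.array(c['cam_to_world'])
    s=s or sense();T=np.eye(4);T[:3,:3]=s['ee_rot'];T[:3,3]=s['tcp_pos'];return K,T@np.array(c['hand_eye'])
def proj(cm,P):
    (fx,fy,cx,cy),T=cm;p=(P-T[:3,3])@T[:3,:3];return np.c_[fx*p[:,0]/p[:,2]+cx,fy*p[:,1]/p[:,2]+cy]
SS=4
def sil(cm,kind,stub,x,y,yaw,ztop):
    c,s=np.cos(yaw),np.sin(yaw);o=OUT[kind]@np.array([[c,s],[-s,c]])+[x,y]
    im=np.zeros((384*SS//2,512*SS//2),np.uint8)
    def hull(o,z0,z1):
        P=np.r_[np.c_[o,np.full(len(o),z0)],np.c_[o,np.full(len(o),z1)]]
        q=cv2.convexHull(((proj(cm,P)+.5)*SS/2*16-8).astype(np.int32).reshape(-1,1,2));cv2.fillConvexPoly(im,q,1,shift=4)
    hull(o,ztop-.01,ztop)
    if stub: hull(circ((x,y),PIPE[kind]),0,ztop-.01)
    return im>0
def fill(m):
    cs,_=cv2.findContours(m.astype(np.uint8),cv2.RETR_EXTERNAL,cv2.CHAIN_APPROX_NONE)
    o=np.zeros(m.shape,np.uint8);cv2.drawContours(o,[max(cs,key=cv2.contourArea)],-1,1,-1)
    return cv2.resize(o.astype(np.float32),None,fx=SS/2,fy=SS/2)>.5
def fit(views,kind,stub,x0,y0,z0,fz=False):
    """views: list of (cam,mask filled). returns x,y,yaw,z,loss"""
    def L(p):
        z=z0 if fz else p[3];l=0
        for cm,m in views:
            r=sil(cm,kind,stub,p[0],p[1],p[2]/20,z);l+=1-(r&m).sum()/max(1,(r|m).sum())
        return l/len(views)
    best=None
    for k in range(4):
        a=np.radians(SYM[kind])*k/4*20
        p0=np.array([x0,y0,a]+([] if fz else [z0]));D=np.diag([.008,.008,6.]+([] if fz else [.006]))
        r=minimize(L,p0,method='Nelder-Mead',options=dict(initial_simplex=np.r_[[p0],p0+D],xatol=1e-4,fatol=1e-4,maxiter=160))
        if best is None or r.fun<best.fun: best=r
    p=best.x;return p[0],p[1],np.degrees(p[2]/20)%SYM[kind],(z0 if fz else p[3]),best.fun
E
cat > m.py <<'E'
from h import *
H={'large_oval':.062,'small_oval':.054,'triangle':.058,'square':.050}
import pickle
D={}
for n in('scene','side'):
    capture(n);cm=cam(n)
    for k in OUT:
        for t in('flange','stub'):
            for d in trace(f'{k}_{t}',n):
                if d['confidence']>.25:
                    m=np.array(d['mask']);ys,xs=np.nonzero(m)
                    D.setdefault((k,t),[]).append((n,m,d['confidence']))
                    print(k,t,n,round(d['confidence'],2),int(xs.mean()),int(ys.mean()),m.sum())
pickle.dump(D,open('D.pkl','wb'))
E
python3 m.py
```

```text
large_oval flange scene 0.65 289 182 314
large_oval stub scene 0.68 348 160 502
small_oval stub scene 0.79 128 250 535
small_oval stub scene 0.63 170 226 519
small_oval stub scene 0.59 130 215 461
triangle stub scene 0.58 165 271 768
square flange scene 0.56 294 149 143
square stub scene 0.68 170 226 421
square stub scene 0.66 333 208 213
square stub scene 0.56 240 256 656
large_oval flange side 0.73 234 233 646
large_oval stub side 0.63 153 260 1153
small_oval flange side 0.49 209 175 252
small_oval stub side 0.55 315 151 261
small_oval stub side 0.52 328 133 245
triangle flange side 0.71 155 335 746
triangle stub side 0.64 290 126 323
triangle stub side 0.54 315 150 316
square flange side 0.55 249 303 761
square stub side 0.83 244 142 368
```

```bash
cat > f.py <<'E'
from h import *
import pickle,os
D=pickle.load(open('D.pkl','rb'))
H={'large_oval':.062,'small_oval':.054,'triangle':.058,'square':.050}
SC=cv2.imread('pics/scene0.png');g=cv2.cvtColor(SC,cv2.COLOR_BGR2GRAY)
_,lab=cv2.connectedComponents((g>125).astype(np.uint8));w=lab[228:248,276:316];l=np.bincount(w[w>0]).argmax();print('small comp',(lab==l).sum())
def ray(cm,u,v,z):
    (fx,fy,cx,cy),T=cm;d=T[:3,:3]@[(u-cx)/fx,(v-cy)/fy,1];return T[:3,3]+d*(z-T[2,3])/d[2]
pts={('large_oval','flange'):((289,182),(234,233)),('large_oval','stub'):((348,160),(153,260)),('small_oval','flange'):(None,(209,175)),
('small_oval','stub'):((170,226),(315,151)),('triangle','flange'):(None,(155,335)),('triangle','stub'):((165,271),(290,126)),('square','flange'):((294,149),(249,303)),('square','stub'):((240,256),(244,142))}
R={}
for (k,t),ps in pts.items():
    vs=[]
    for n,p in zip(('scene','side'),ps):
        if p is None: continue
        c=[m for nn,m,_ in D[(k,t)] if nn==n and abs(np.nonzero(m)[1].mean()-p[0])<4]
        vs.append((cam(n),fill(c[0])))
    if (k,t)==('small_oval','flange'): vs.append((cam('scene'),fill(lab==l)))
    z=.01 if t=='flange' else H[k];p=ps[1];q=ray(cam('side'),p[0],p[1],z*.6)
    for fz in (True,False):
        if len(vs)<2 and not fz: continue
        r=fit(vs,k,t=='stub',q[0],q[1],z,fz);print(k,t,len(vs),np.round(r,4),'r=%.3f'%np.hypot(r[0],r[1]))
E
python3 f.py
```

```text
small comp 308
large_oval flange 2 [4.79300e-01 1.21300e-01 1.49115e+01 1.00000e-02 4.16000e-02] r=0.494
large_oval flange 2 [4.79500e-01 1.21100e-01 1.43245e+01 1.05000e-02 4.02000e-02] r=0.495
large_oval stub 2 [5.844000e-01 3.034000e-01 1.417708e+02 6.200000e-02 5.130000e-02] r=0.658
large_oval stub 2 [5.839000e-01 3.042000e-01 1.419364e+02 6.280000e-02 5.050000e-02] r=0.658
small_oval flange 2 [ 6.46500e-01 -9.52000e-02  3.77889e+01  1.00000e-02  7.12000e-02] r=0.653
small_oval flange 2 [ 6.46700e-01 -9.55000e-02  3.72206e+01  9.30000e-03  6.56000e-02] r=0.654
small_oval stub 2 [ 3.84600e-01 -2.93200e-01  7.48208e+01  5.40000e-02  1.32400e-01] r=0.484
small_oval stub 2 [ 3.84700e-01 -2.93700e-01  7.47989e+01  5.39000e-02  1.34600e-01] r=0.484
triangle flange 1 [5.06000e-01 4.40100e-01 6.99495e+01 1.00000e-02 3.39000e-02] r=0.671
triangle stub 2 [ 0.499  -0.4235 39.2177  0.058   0.0749] r=0.654
triangle stub 2 [ 0.4988 -0.4231 39.3006  0.057   0.0715] r=0.654
square flange 2 [3.72300e-01 3.10300e-01 2.64555e+01 1.00000e-02 1.42100e-01] r=0.485
square flange 2 [3.7190e-01 3.1090e-01 2.6641e+01 1.1200e-02 1.4150e-01] r=0.485
square stub 2 [ 0.6022 -0.2697 24.5309  0.05    0.1028] r=0.660
square stub 2 [ 0.6019 -0.2694 24.2284  0.0481  0.0859] r=0.659
```

```bash
python3 - <<'E'
from h import *
F=[('large_oval',0,.4793,.1213,14.9,.01),('large_oval',1,.5844,.3034,141.8,.062),('small_oval',0,.6465,-.0952,37.7,.01),('small_oval',1,.3846,-.2932,74.8,.054),('triangle',0,.506,.4401,69.9,.01),('triangle',1,.499,-.4235,39.2,.058),('square',0,.3723,.3103,26.5,.01),('square',1,.6022,-.2697,24.5,.05)]
out=[]
for n,(x0,x1,y0,y1) in(('scene',(110,375,125,300)),('side',(120,385,105,360))):
    im=cv2.resize(cv2.imread(f'pics/{n}0.png'),None,fx=3,fy=3,interpolation=cv2.INTER_CUBIC);cm=cam(n)
    for k,s,x,y,a,z in F:
        a=np.radians(a);c,q=np.cos(a),np.sin(a);o=cv2.convexHull(OUT[k].astype(np.float32))[:,0]@np.array([[c,q],[-q,c]])+[x,y]
        P=(proj(cm,np.c_[o,np.full(len(o),z)])+.5)*3;cv2.polylines(im,[P.astype(int).reshape(-1,1,2).astype(np.int32)],1,(0,255,0),1)
    out.append(im[y0*3:y1*3,x0*3:x1*3])
cv2.imwrite('pics/ov1.png',out[0]);b=out[1];cv2.imwrite('pics/ov2.png',cv2.resize(b,None,fx=.78,fy=.78))
E
```

```text
(no output)
```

View pics/ov1.png

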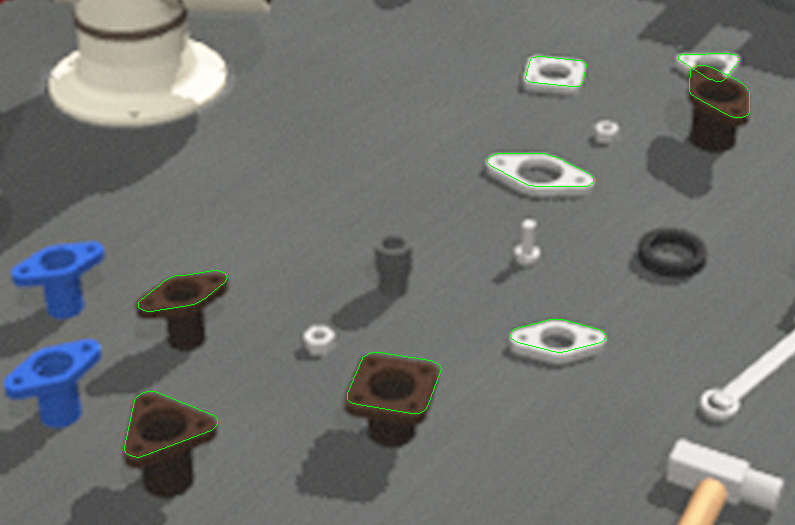

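View pics/ov2.png

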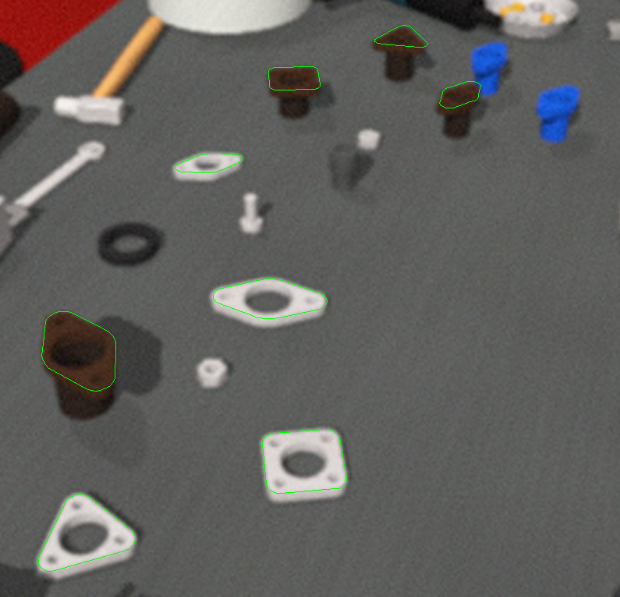

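Outlines overlay both views well: the sizes settle which oval is which (large at (540,170), small at (557,338) in the first crop), and free-fit heights agree with the text. The order will be small oval, square, triangle, large oval. First I'll hover over the small oval flange.

```bash
cat > go.py <<'E'
import sys
from h import *
from scipy.spatial.transform import Rotation as Ro
def go(x,y,z,phi):
    s=sense();R=np.array(s['ee_rot']);p=np.array(s['tcp_pos'])
    c,q=np.cos(np.radians(phi)),np.sin(np.radians(phi));ya=np.array([c,q,0]);za=np.array([0,0,-1.]);best=None
    for g in(1,-1):
        Rt=np.c_[np.cross(g*ya,za),g*ya,za];v=Ro.from_matrix(R.T@Rt).as_rotvec()
        if best is None or np.linalg.norm(v)<np.linalg.norm(best): best=v
    t=R.T@(np.array([x,y,z])-p)*1000
    print('t=%.1f from'%s['time_s'],np.round(p,4),'J1,6',np.round(np.array(s['joints'])[[0,5]],1),'DELTA',np.round(t,1),np.round(best,3),'rows>=',max(np.linalg.norm(t)/41.7,np.degrees(np.linalg.norm(best))/7.16))
if __name__=='__main__': go(*map(float,sys.argv[1:]))
E
python3 go.py .6465 -.0952 .13 127.7
```

```text
t=1.1 from [ 0.2282 -0.5818  0.1834] J1,6 [-53.8 -14.8] DELTA [-567.1  300.3   53.4] [ 0.    -0.    -0.284] rows>= 15.44128970435752
```

Call:
servo_tool([
  {"tx": -567,"ty": 300,"tz": 53,"az": -0.284,"claw": 87},
  {"tx": -567,"ty": 300,"tz": 53,"az": -0.284,"claw": 87},
  {"tx": -567,"ty": 300,"tz": 53,"az": -0.284,"claw": 87},
  {"tx": -567,"ty": 300,"tz": 53,"az": -0.284,"claw": 87},
  {"tx": -567,"ty": 300,"tz": 53,"az": -0.284,"claw": 87},
  {"tx": -567,"ty": 300,"tz": 53,"az": -0.284,"claw": 87},
  {"tx": -567,"ty": 300,"tz": 53,"az": -0.284,"claw": 87},
  {"tx": -567,"ty": 300,"tz": 53,"az": -0.284,"claw": 87},
  {"tx": -567,"ty": 300,"tz": 53,"az": -0.284,"claw": 87},
  {"tx": -567,"ty": 300,"tz": 53,"az": -0.284,"claw": 87},
  {"tx": -567,"ty": 300,"tz": 53,"az": -0.284,"claw": 87},
  {"tx": -567,"ty": 300,"tz": 53,"az": -0.284,"claw": 87},
])

```text
schema error: expected keys tx, ty, tz, ax, ay, az, claw
```

```bash
python3 go.py .6465 -.0952 .13 127.7
```

```text
t=1.1 from [ 0.2282 -0.5818  0.1834] J1,6 [-53.8 -14.8] DELTA [-567.1  300.3   53.4] [ 0.    -0.    -0.284] rows>= 15.44128970435752
```

Call:
servo_tool([
  {"tx": -567,"ty": 300,"tz": 53,"ax": 0,"ay": 0,"az": -0.284,"claw": 87},
  {"tx": -567,"ty": 300,"tz": 53,"ax": 0,"ay": 0,"az": -0.284,"claw": 87},
  {"tx": -567,"ty": 300,"tz": 53,"ax": 0,"ay": 0,"az": -0.284,"claw": 87},
  {"tx": -567,"ty": 300,"tz": 53,"ax": 0,"ay": 0,"az": -0.284,"claw": 87},
  {"tx": -567,"ty": 300,"tz": 53,"ax": 0,"ay": 0,"az": -0.284,"claw": 87},
  {"tx": -567,"ty": 300,"tz": 53,"ax": 0,"ay": 0,"az": -0.284,"claw": 87},
  {"tx": -567,"ty": 300,"tz": 53,"ax": 0,"ay": 0,"az": -0.284,"claw": 87},
  {"tx": -567,"ty": 300,"tz": 53,"ax": 0,"ay": 0,"az": -0.284,"claw": 87},
  {"tx": -567,"ty": 300,"tz": 53,"ax": 0,"ay": 0,"az": -0.284,"claw": 87},
  {"tx": -567,"ty": 300,"tz": 53,"ax": 0,"ay": 0,"az": -0.284,"claw": 87},
  {"tx": -567,"ty": 300,"tz": 53,"ax": 0,"ay": 0,"az": -0.284,"claw": 87},
  {"tx": -567,"ty": 300,"tz": 53,"ax": 0,"ay": 0,"az": -0.284,"claw": 87},
])

```text
time_s: 2.05
tcp_pos: [0.5543, -0.2022, 0.1425]
ee_rot: [[-0.791, -0.612, 0.001], [-0.612, 0.791, -0.0], [-0.0, -0.0, -1.0]]
wrist_force: [0.3, -0.5, -0.8]
gripper_width: 1.0
gripper_force: 0.0
```

```bash
python3 go.py .6465 -.0952 .13 127.7
```

```text
t=2.0 from [ 0.5543 -0.2022  0.1425] J1,6 [ -4.3 -48. ] DELTA [-138.4   28.3   12.5] [-0.  0.  0.] rows>= 3.3997373300057157
```

Call:
servo_tool([
  {"tx": -138,"ty": 28,"tz": 12.5,"ax": 0,"ay": 0,"az": 0,"claw": 87},
  {"tx": -138,"ty": 28,"tz": 12.5,"ax": 0,"ay": 0,"az": 0,"claw": 87},
  {"tx": -138,"ty": 28,"tz": 12.5,"ax": 0,"ay": 0,"az": 0,"claw": 87},
  {"tx": -138,"ty": 28,"tz": 12.5,"ax": 0,"ay": 0,"az": 0,"claw": 87},
  {"tx": -138,"ty": 28,"tz": 12.5,"ax": 0,"ay": 0,"az": 0,"claw": 87},
  {"tx": -138,"ty": 28,"tz": 12.5,"ax": 0,"ay": 0,"az": 0,"claw": 87},
])

```text
time_s: 2.55
tcp_pos: [0.6453, -0.0968, 0.1291]
ee_rot: [[-0.79, -0.613, -0.001], [-0.613, 0.79, -0.0], [0.001, 0.001, -1.0]]
wrist_force: [-0.7, -0.7, 0.2]
gripper_width: 1.002
gripper_force: 0.0
```

```bash
cat > w.py <<'E'
import sys
from go import *
def look(kind,t,z,x0,y0,png=None):
    s=sense();im=capture('wrist');cm=cam('wrist',s)
    if png: cv2.imwrite(png,im)
    uv=proj(cm,np.array([[x0,y0,z]]))[0];print('expect px',uv.round())
    for d in trace(f'{kind}_{t}','wrist'):
        m=np.array(d['mask']);ys,xs=np.nonzero(m);print(round(d['confidence'],2),int(xs.mean()),int(ys.mean()),m.sum())
        if d['confidence']>.3 and np.hypot(xs.mean()-uv[0],ys.mean()-uv[1])<40:
            r=fit([(cm,fill(m))],kind,t=='stub',x0,y0,z,True);print('wrist fit',np.round(r,4));return r
if __name__=='__main__':
    a=sys.argv;look(a[1],a[2],float(a[3]),float(a[4]),float(a[5]),a[6] if len(a)>6 else None)
E
python3 w.py small_oval flange .01 .6465 -.0952 pics/w1.png; python3 go.py .6465 -.0952 .003 127.7
```

```text
expect px [256. 180.]
0.93 253 178 1332
wrist fit [ 6.48100e-01 -9.82000e-02  3.81536e+01  1.00000e-02  2.64000e-02]
t=2.6 from [ 0.6445 -0.0983  0.1299] J1,6 [  5.5 -57.9] DELTA [ -3.5   1.2 126.9] [ 0.    -0.001 -0.001] rows>= 3.0433562360540867
```

View pics/w1.png

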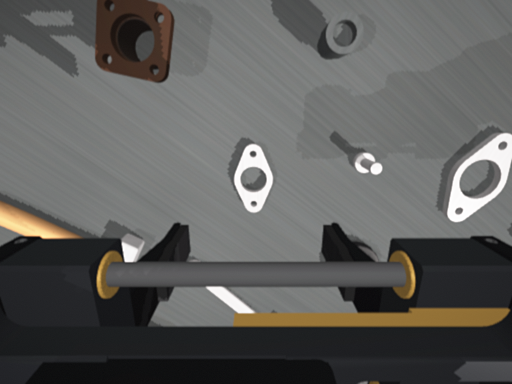

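Call:
servo_tool([
  {"tx": -2.3,"ty": -1,"tz": 126,"ax": 0,"ay": 0,"az": 0,"claw": 87},
  {"tx": -2.3,"ty": -1,"tz": 126,"ax": 0,"ay": 0,"az": 0,"claw": 87},
  {"tx": -2.3,"ty": -1,"tz": 126,"ax": 0,"ay": 0,"az": 0,"claw": 87},
  {"tx": -2.3,"ty": -1,"tz": 126,"ax": 0,"ay": 0,"az": 0,"claw": 87},
  {"tx": -2.3,"ty": -1,"tz": 126,"ax": 0,"ay": 0,"az": 0,"claw": 87},
  {"tx": -2.3,"ty": -1,"tz": 126,"ax": 0,"ay": 0,"az": 0,"claw": 30},
  {"tx": -2.3,"ty": -1,"tz": 126,"ax": 0,"ay": 0,"az": 0,"claw": 30},
  {"tx": -2.3,"ty": -1,"tz": 126,"ax": 0,"ay": 0,"az": 0,"claw": 30},
  {"tx": -2.3,"ty": -1,"tz": 126,"ax": 0,"ay": 0,"az": 0,"claw": 30},
  {"tx": -2.3,"ty": -1,"tz": 126,"ax": 0,"ay": 0,"az": 0,"claw": 30},
  {"tx": -2.3,"ty": -1,"tz": 126,"ax": 0,"ay": 0,"az": 0,"claw": 30},
  {"tx": -2.3,"ty": -1,"tz": 126,"ax": 0,"ay": 0,"az": 0,"claw": 30},
])

```text
time_s: 3.65
tcp_pos: [0.6479, -0.0968, 0.0042]
ee_rot: [[-0.791, -0.611, 0.001], [-0.611, 0.791, 0.0], [-0.001, -0.0, -1.0]]
wrist_force: [0.3, -0.9, 0.9]
gripper_width: 0.556
gripper_force: 0.0
```

```bash
python3 -c "
from station import *
s=sense();print(s['gripper_width']*87,s['gripper_force'],s['tcp_pos'])"; python3 go.py .3846 -.2932 .12 164.8
```

```text
48.33638140966209 0.0 [ 0.64786477 -0.09680996  0.00424528]
t=3.6 from [ 0.6479 -0.0968  0.0042] J1,6 [  5.6 -57.9] DELTA [ 328.3    5.5 -115.9] [-0.001  0.    -0.648] rows>= 8.3512665499628
```

Call:
servo_tool([
  {"tx": 0,"ty": 0,"tz": 0,"ax": 0,"ay": 0,"az": 0,"claw": 30},
  {"tx": 0,"ty": 0,"tz": 0,"ax": 0,"ay": 0,"az": 0,"claw": 30},
  {"tx": 0,"ty": 0,"tz": 0,"ax": 0,"ay": 0,"az": 0,"claw": 30},
  {"tx": 0,"ty": 0,"tz": -116,"ax": 0,"ay": 0,"az": 0,"claw": 30},
  {"tx": 0,"ty": 0,"tz": -116,"ax": 0,"ay": 0,"az": 0,"claw": 30},
  {"tx": 0,"ty": 0,"tz": -116,"ax": 0,"ay": 0,"az": 0,"claw": 30},
  {"tx": 0,"ty": 0,"tz": -116,"ax": 0,"ay": 0,"az": 0,"claw": 30},
])

```text
time_s: 4.23
tcp_pos: [0.653, -0.0974, 0.1289]
ee_rot: [[-0.79, -0.613, 0.016], [-0.613, 0.79, -0.002], [-0.012, -0.011, -1.0]]
wrist_force: [1.2, -0.1, 0.7]
gripper_width: 0.342
gripper_force: 0.0
```

```bash
python3 go.py .3846 -.2932 .12 164.8;python3 w.py small_oval flange .128 .6479 -.0968
```

```text
t=4.2 from [ 0.653  -0.0974  0.1289] J1,6 [  5.6 -57.9] DELTA [332.2   9.8   4.9] [-0.014  0.008 -0.646] rows>= 7.969631072893698
expect px [260. 211.]
```

```bash
python3 - <<'E'
from h import *
cv2.imwrite('pics/w2.png',capture('wrist'))
E
python3 w.py small_oval flange .01 .6479 -.0968; python3 -c "
from station import *
s=sense();print(s['gripper_width']*87,s['gripper_force'],s['tcp_pos'])"
```

```text
expect px [255. 181.]
0.76 253 178 1331
wrist fit [ 6.48200e-01 -9.85000e-02  3.90444e+01  1.00000e-02  3.40000e-02]
29.88334776431258 0.0 [ 0.64647373 -0.09686095  0.11797591]
```

View pics/w2.png

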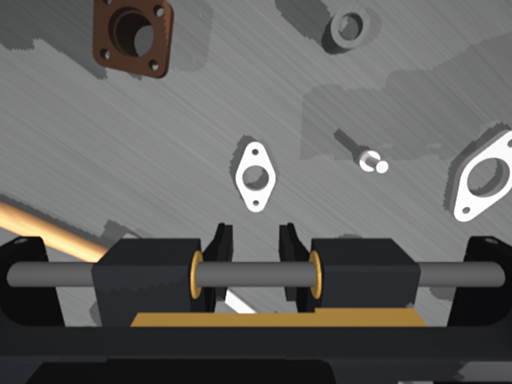

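```bash
python3 - <<'E'
from h import *
a=cv2.imread('pics/w1.png')[200:330,140:372];b=cv2.imread('pics/w2.png')[200:330,140:372]
im=np.r_[a,b];im=cv2.convertScaleAbs(im,alpha=1.8,beta=30);cv2.imwrite('pics/z.png',cv2.resize(im,None,fx=2.3,fy=2.3,interpolation=cv2.INTER_CUBIC))
E
```

```text
(no output)
```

View pics/z.png

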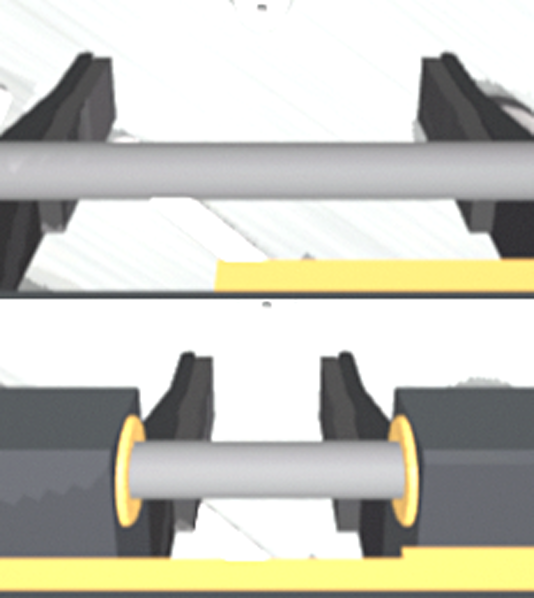

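The flange at (254,178) has not moved. The grasp missed it, and the pad tips look about 35 mm short of the reported TCP. I'll check that with the fixed cameras.

```bash
python3 - <<'E'
from h import *
s=sense();p=np.array(s['tcp_pos']);R=np.array(s['ee_rot']);print(p)
o=[]
for n in('scene','side'):
    im=capture(n);cm=cam(n)
    P=np.array([p+R@np.array([0,0,z]) for z in(0,-.019,-.038)]);q=proj(cm,P);print(n,q.round(1))
    im=cv2.resize(im,None,fx=4,fy=4,interpolation=cv2.INTER_CUBIC)
    for i,a in enumerate(q): cv2.drawMarker(im,tuple(((a+.5)*4).astype(int).tolist()),[(0,0,255),(0,255,0),(255,0,255)][i],cv2.MARKER_CROSS,14,1)
    u,v=((q[1]+.5)*4).astype(int);u=min(max(u,200),1848);v=min(max(v,280),1256);o.append(im[v-280:v+280,u-195:u+195])
cv2.imwrite('pics/chk.png',np.hstack(o))
E
```

```text
[ 0.64647373 -0.09686095  0.11797591]
scene [[297.4 203.4]
 [297.9 197.2]
 [298.3 190.9]]
side [[207.1 140. ]
 [206.7 133.7]
 [206.3 127.2]]
```

View pics/chk.png

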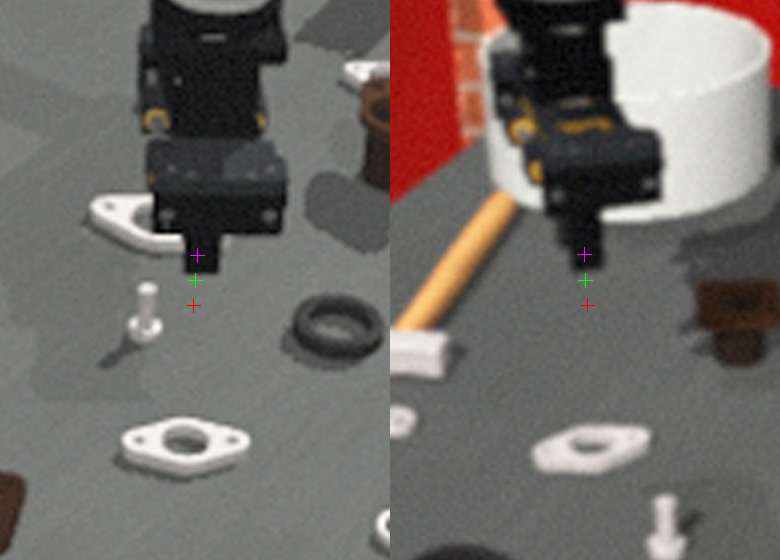

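The fixed cameras agree: the real tips sit about 25–30 mm above the reported TCP (red cross). So I'll go lower, feeling for the bench.

```bash
python3 go.py .6475 -.0970 -.016 127.7
```

```text
t=4.6 from [ 0.6467 -0.0969  0.1179] J1,6 [  5.6 -57.9] DELTA [ -1.   -0.8 133.9] [ 0.002 -0.003 -0.   ] rows>= 3.2114463325071285
```

Call:
servo_tool([
  {"tx": -1,"ty": -0.8,"tz": 60,"ax": 0,"ay": 0,"az": 0,"claw": 87},
  {"tx": -1,"ty": -0.8,"tz": 60,"ax": 0,"ay": 0,"az": 0,"claw": 87},
  {"tx": -1,"ty": -0.8,"tz": 60,"ax": 0,"ay": 0,"az": 0,"claw": 87},
  {"tx": -1,"ty": -0.8,"tz": 60,"ax": 0,"ay": 0,"az": 0,"claw": 87},
  {"tx": -1,"ty": -0.8,"tz": 80,"ax": 0,"ay": 0,"az": 0,"claw": 87},
  {"tx": -1,"ty": -0.8,"tz": 100,"ax": 0,"ay": 0,"az": 0,"claw": 87},
  {"tx": -1,"ty": -0.8,"tz": 120,"ax": 0,"ay": 0,"az": 0,"claw": 87},
  {"tx": -1,"ty": -0.8,"tz": 134,"ax": 0,"ay": 0,"az": 0,"claw": 87},
  {"tx": -1,"ty": -0.8,"tz": 134,"ax": 0,"ay": 0,"az": 0,"claw": 87},
  {"tx": -1,"ty": -0.8,"tz": 134,"ax": 0,"ay": 0,"az": 0,"claw": 87},
])

```text
time_s: 5.42
tcp_pos: [0.65, -0.0971, -0.0132]
ee_rot: [[-0.791, -0.612, 0.001], [-0.612, 0.791, -0.001], [-0.001, -0.001, -1.0]]
wrist_force: [0.7, 0.2, 0.3]
gripper_width: 0.975
gripper_force: 0.0
```

Call:
servo_tool([
  {"tx": 0,"ty": 0,"tz": 3,"ax": 0,"ay": 0,"az": 0,"claw": 87},
  {"tx": 0,"ty": 0,"tz": 3,"ax": 0,"ay": 0,"az": 0,"claw": 87},
  {"tx": 0,"ty": 0,"tz": 3,"ax": 0,"ay": 0,"az": 0,"claw": 87},
])

```text
time_s: 5.67
tcp_pos: [0.6499, -0.0969, -0.0158]
ee_rot: [[-0.791, -0.611, 0.002], [-0.611, 0.791, 0.0], [-0.002, -0.001, -1.0]]
wrist_force: [-0.0, 0.2, -0.1]
gripper_width: 0.997
gripper_force: 0.0
```

Call:
servo_tool([
  {"tx": 0,"ty": 0,"tz": 3,"ax": 0,"ay": 0,"az": 0,"claw": 87},
  {"tx": 0,"ty": 0,"tz": 3,"ax": 0,"ay": 0,"az": 0,"claw": 87},
  {"tx": 0,"ty": 0,"tz": 3,"ax": 0,"ay": 0,"az": 0,"claw": 87},
])

```text
time_s: 5.92
tcp_pos: [0.6489, -0.0969, -0.0202]
ee_rot: [[-0.791, -0.611, -0.0], [-0.611, 0.791, 0.0], [0.0, 0.0, -1.0]]
wrist_force: [0.2, 0.6, -0.4]
gripper_width: 1.001
gripper_force: 0.0
```

Call:
servo_tool([
  {"tx": 0,"ty": 0,"tz": 2,"ax": 0,"ay": 0,"az": 0,"claw": 87},
  {"tx": 0,"ty": 0,"tz": 2,"ax": 0,"ay": 0,"az": 0,"claw": 87},
  {"tx": 0,"ty": 0,"tz": 2,"ax": 0,"ay": 0,"az": 0,"claw": 87},
])

```text
time_s: 6.17
tcp_pos: [0.6488, -0.0969, -0.0224]
ee_rot: [[-0.791, -0.611, -0.0], [-0.611, 0.791, -0.0], [0.0, 0.0, -1.0]]
wrist_force: [0.7, 0.3, 0.4]
gripper_width: 1.0
gripper_force: 0.0
```

Call:
servo_tool([
  {"tx": 0,"ty": 0,"tz": 2,"ax": 0,"ay": 0,"az": 0,"claw": 87},
  {"tx": 0,"ty": 0,"tz": 2,"ax": 0,"ay": 0,"az": 0,"claw": 87},
  {"tx": 0,"ty": 0,"tz": 2,"ax": 0,"ay": 0,"az": 0,"claw": 87},
])

```text
time_s: 6.42
tcp_pos: [0.6488, -0.0969, -0.0244]
ee_rot: [[-0.791, -0.611, -0.0], [-0.611, 0.791, -0.0], [0.0, 0.0, -1.0]]
wrist_force: [-0.4, 0.2, -0.2]
gripper_width: 1.0
gripper_force: 0.0
```

Call:
servo_tool([
  {"tx": 0,"ty": 0,"tz": 1.5,"ax": 0,"ay": 0,"az": 0,"claw": 87},
  {"tx": 0,"ty": 0,"tz": 1.5,"ax": 0,"ay": 0,"az": 0,"claw": 87},
  {"tx": 0,"ty": 0,"tz": 1.5,"ax": 0,"ay": 0,"az": 0,"claw": 87},
])

```text
time_s: 6.67
tcp_pos: [0.6489, -0.0969, -0.0259]
ee_rot: [[-0.791, -0.611, -0.0], [-0.611, 0.791, -0.0], [0.0, 0.0, -1.0]]
wrist_force: [-0.7, 0.0, 0.0]
gripper_width: 0.999
gripper_force: 0.0
```

Call:
servo_tool([
  {"tx": 0,"ty": 0,"tz": 1.5,"ax": 0,"ay": 0,"az": 0,"claw": 87},
  {"tx": 0,"ty": 0,"tz": 1.5,"ax": 0,"ay": 0,"az": 0,"claw": 87},
  {"tx": 0,"ty": 0,"tz": 1.5,"ax": 0,"ay": 0,"az": 0,"claw": 87},
])

```text
time_s: 6.92
tcp_pos: [0.6489, -0.0969, -0.0273]
ee_rot: [[-0.791, -0.611, -0.0], [-0.611, 0.791, -0.0], [0.0, 0.0, -1.0]]
wrist_force: [-0.1, 0.0, 0.5]
gripper_width: 0.999
gripper_force: 0.0
```

Call:
servo_tool([
  {"tx": 0,"ty": 0,"tz": 1.5,"ax": 0,"ay": 0,"az": 0,"claw": 87},
  {"tx": 0,"ty": 0,"tz": 1.5,"ax": 0,"ay": 0,"az": 0,"claw": 87},
  {"tx": 0,"ty": 0,"tz": 1.5,"ax": 0,"ay": 0,"az": 0,"claw": 87},
])

```text
time_s: 7.17
tcp_pos: [0.6489, -0.0969, -0.0289]
ee_rot: [[-0.791, -0.611, -0.0], [-0.611, 0.791, -0.0], [0.0, 0.0, -1.0]]
wrist_force: [-0.3, -0.1, -0.4]
gripper_width: 1.002
gripper_force: 0.0
```

Call:
servo_tool([
  {"tx": 0,"ty": 0,"tz": 1,"ax": 0,"ay": 0,"az": 0,"claw": 87},
  {"tx": 0,"ty": 0,"tz": 1,"ax": 0,"ay": 0,"az": 0,"claw": 87},
  {"tx": 0,"ty": 0,"tz": 1,"ax": 0,"ay": 0,"az": 0,"claw": 87},
])

```text
time_s: 7.42
tcp_pos: [0.649, -0.0969, -0.0298]
ee_rot: [[-0.791, -0.611, -0.0], [-0.611, 0.791, 0.0], [0.0, 0.0, -1.0]]
wrist_force: [-0.0, 0.4, 0.6]
gripper_width: 0.998
gripper_force: 0.0
```

Call:
servo_tool([
  {"tx": 0,"ty": 0,"tz": 0,"ax": 0,"ay": 0,"az": 0,"claw": 30},
  {"tx": 0,"ty": 0,"tz": 0,"ax": 0,"ay": 0,"az": 0,"claw": 30},
  {"tx": 0,"ty": 0,"tz": 0,"ax": 0,"ay": 0,"az": 0,"claw": 30},
  {"tx": 0,"ty": 0,"tz": 0,"ax": 0,"ay": 0,"az": 0,"claw": 30},
  {"tx": 0,"ty": 0,"tz": 0,"ax": 0,"ay": 0,"az": 0,"claw": 30},
  {"tx": 0,"ty": 0,"tz": 0,"ax": 0,"ay": 0,"az": 0,"claw": 30},
  {"tx": 0,"ty": 0,"tz": 0,"ax": 0,"ay": 0,"az": 0,"claw": 30},
  {"tx": 0,"ty": 0,"tz": 0,"ax": 0,"ay": 0,"az": 0,"claw": 30},
  {"tx": 0,"ty": 0,"tz": 0,"ax": 0,"ay": 0,"az": 0,"claw": 30},
  {"tx": 0,"ty": 0,"tz": 0,"ax": 0,"ay": 0,"az": 0,"claw": 30},
  {"tx": 0,"ty": 0,"tz": 0,"ax": 0,"ay": 0,"az": 0,"claw": 30},
])

```text
time_s: 8.33
tcp_pos: [0.6496, -0.0967, -0.0286]
ee_rot: [[-0.791, -0.612, 0.001], [-0.612, 0.791, 0.0], [-0.001, -0.001, -1.0]]
wrist_force: [-1.2, 0.5, 5.1]
gripper_width: 0.358
gripper_force: 2.6
```

The fingers rode onto the flange top, 10 mm above the bench, with TCP at -0.0286, so the real tips are 38.6 mm above the reported TCP. That matches the wrist image estimate. I'll reopen and grip with TCP at -0.0355.

Call:
servo_tool([
  {"tx": 0,"ty": 0,"tz": -15,"ax": 0,"ay": 0,"az": 0,"claw": 80},
  {"tx": 0,"ty": 0,"tz": -15,"ax": 0,"ay": 0,"az": 0,"claw": 80},
  {"tx": 0,"ty": 0,"tz": -15,"ax": 0,"ay": 0,"az": 0,"claw": 80},
  {"tx": 0,"ty": 0,"tz": -15,"ax": 0,"ay": 0,"az": 0,"claw": 80},
  {"tx": 0,"ty": 0,"tz": -15,"ax": 0,"ay": 0,"az": 0,"claw": 80},
  {"tx": 0,"ty": 0,"tz": -15,"ax": 0,"ay": 0,"az": 0,"claw": 80},
  {"tx": 0,"ty": 0,"tz": -15,"ax": 0,"ay": 0,"az": 0,"claw": 80},
  {"tx": 0,"ty": 0,"tz": -15,"ax": 0,"ay": 0,"az": 0,"claw": 80},
  {"tx": 0,"ty": 0,"tz": -15,"ax": 0,"ay": 0,"az": 0,"claw": 80},
])

```text
time_s: 9.08
tcp_pos: [0.6489, -0.0969, -0.015]
ee_rot: [[-0.791, -0.611, -0.0], [-0.611, 0.791, -0.0], [0.0, 0.0, -1.0]]
wrist_force: [0.1, 0.1, 0.3]
gripper_width: 0.895
gripper_force: 0.0
```

```bash
python3 w.py small_oval flange .01 .6479 -.0968;  python3 go.py .648 -.0975 -.035 127.7
```

```text
expect px [257. 228.]
0.95 255 216 3164
wrist fit [ 6.47600e-01 -9.82000e-02  3.81529e+01  1.00000e-02  1.15300e-01]
t=9.2 from [ 0.6489 -0.0969 -0.0148] J1,6 [  5.6 -57.9] DELTA [ 1.1  0.1 20.2] [ 0. -0. -0.] rows>= 0.48465811957299854
```

Call:
servo_tool([
  {"tx": 1,"ty": 0,"tz": 16,"ax": 0,"ay": 0,"az": 0,"claw": 80},
  {"tx": 1,"ty": 0,"tz": 20.5,"ax": 0,"ay": 0,"az": 0,"claw": 80},
  {"tx": 1,"ty": 0,"tz": 20.5,"ax": 0,"ay": 0,"az": 0,"claw": 30},
  {"tx": 1,"ty": 0,"tz": 20.5,"ax": 0,"ay": 0,"az": 0,"claw": 30},
  {"tx": 1,"ty": 0,"tz": 20.5,"ax": 0,"ay": 0,"az": 0,"claw": 30},
  {"tx": 1,"ty": 0,"tz": 20.5,"ax": 0,"ay": 0,"az": 0,"claw": 30},
  {"tx": 1,"ty": 0,"tz": 20.5,"ax": 0,"ay": 0,"az": 0,"claw": 30},
  {"tx": 1,"ty": 0,"tz": 20.5,"ax": 0,"ay": 0,"az": 0,"claw": 30},
  {"tx": 1,"ty": 0,"tz": 20.5,"ax": 0,"ay": 0,"az": 0,"claw": 30},
  {"tx": 1,"ty": 0,"tz": 20.5,"ax": 0,"ay": 0,"az": 0,"claw": 30},
  {"tx": 1,"ty": 0,"tz": 20.5,"ax": 0,"ay": 0,"az": 0,"claw": 30},
  {"tx": 1,"ty": 0,"tz": 20.5,"ax": 0,"ay": 0,"az": 0,"claw": 30},
])

```text
time_s: 10.18
tcp_pos: [0.6484, -0.0975, -0.0348]
ee_rot: [[-0.791, -0.611, 0.001], [-0.611, 0.791, -0.0], [-0.0, -0.0, -1.0]]
wrist_force: [-0.2, 0.5, 3.1]
gripper_width: 0.51
gripper_force: 30.0
```

Call:
servo_tool([
  {"tx": 0,"ty": 0,"tz": -40,"ax": 0,"ay": 0,"az": 0,"claw": 30},
  {"tx": 0,"ty": 0,"tz": -80,"ax": 0,"ay": 0,"az": 0,"claw": 30},
  {"tx": 0,"ty": 0,"tz": -110,"ax": 0,"ay": 0,"az": 0,"claw": 30},
  {"tx": 0,"ty": 0,"tz": -110,"ax": 0,"ay": 0,"az": 0,"claw": 30},
])

```text
time_s: 10.52
tcp_pos: [0.6532, -0.0979, 0.0826]
ee_rot: [[-0.79, -0.613, 0.014], [-0.613, 0.79, -0.001], [-0.01, -0.009, -1.0]]
wrist_force: [1.3, -0.0, -0.2]
gripper_width: 0.513
gripper_force: 30.0
```

```bash
python3 go.py .3846 -.2932 .075 164.8
```

```text
t=10.5 from [ 0.6532 -0.0979  0.0826] J1,6 [  5.6 -57.9] DELTA [332.   10.2   4. ] [-0.013  0.007 -0.646] rows>= 7.966388677412035
```

Call:
servo_tool([
  {"tx": 328,"ty": 6.4,"tz": 0,"ax": 0,"ay": 0,"az": -0.648,"claw": 30},
  {"tx": 328,"ty": 6.4,"tz": 0,"ax": 0,"ay": 0,"az": -0.648,"claw": 30},
  {"tx": 328,"ty": 6.4,"tz": 0,"ax": 0,"ay": 0,"az": -0.648,"claw": 30},
  {"tx": 328,"ty": 6.4,"tz": 0,"ax": 0,"ay": 0,"az": -0.648,"claw": 30},
  {"tx": 328,"ty": 6.4,"tz": 0,"ax": 0,"ay": 0,"az": -0.648,"claw": 30},
  {"tx": 328,"ty": 6.4,"tz": 0,"ax": 0,"ay": 0,"az": -0.648,"claw": 30},
  {"tx": 328,"ty": 6.4,"tz": 0,"ax": 0,"ay": 0,"az": -0.648,"claw": 30},
  {"tx": 328,"ty": 6.4,"tz": 0,"ax": 0,"ay": 0,"az": -0.648,"claw": 30},
  {"tx": 328,"ty": 6.4,"tz": 0,"ax": 0,"ay": 0,"az": -0.648,"claw": 30},
  {"tx": 328,"ty": 6.4,"tz": 0,"ax": 0,"ay": 0,"az": -0.648,"claw": 30},
  {"tx": 328,"ty": 6.4,"tz": 0,"ax": 0,"ay": 0,"az": -0.648,"claw": 30},
  {"tx": 328,"ty": 6.4,"tz": 0,"ax": 0,"ay": 0,"az": -0.648,"claw": 30},
])

```text
time_s: 11.52
tcp_pos: [0.3856, -0.2927, 0.0747]
ee_rot: [[-0.261, -0.965, 0.0], [-0.965, 0.261, -0.0], [0.0, -0.0, -1.0]]
wrist_force: [0.6, -0.3, -0.7]
gripper_width: 0.515
gripper_force: 30.0
```

```bash
python3 - <<'E'
from w import *
s=sense();p=s['tcp_pos'];im=capture('wrist');cv2.imwrite('pics/w3.png',im)
look('small_oval','flange',p[2]+.0448,p[0],p[1])
for k,x,y,z in(('triangle',.499,-.4235,.058),('small_oval',.3846,-.2932,.054),('square',.602,-.27,.05)): print(k);look(k,'stub',z,x,y)
E
python3 go.py .3846 -.2932 .025 164.8
```

```text
expect px [255. 242.]
0.98 255 223 3277
wrist fit [ 0.3853 -0.2934 75.4794  0.1195  0.2488]
triangle
expect px [62. 86.]
0.89 63 81 7103
wrist fit [ 4.99300e-01 -4.25800e-01  3.90123e+01  5.80000e-02  1.63000e-02]
small_oval
expect px [256. 206.]
0.88 387 121 5009
0.86 256 202 1432
wrist fit [ 3.97500e-01 -2.52700e-01  7.00668e+01  5.40000e-02  7.50500e-01]
square
expect px [ 44. 282.]
0.97 63 258 1094
wrist fit [ 0.6036 -0.2784 16.6923  0.05    0.837 ]
t=12.0 from [ 0.3849 -0.2928  0.0747] J1,6 [-18.    2.8] DELTA [ 0.5  0.2 49.7] [0.    0.    0.001] rows>= 1.1922646312659775
```

View pics/w3.png

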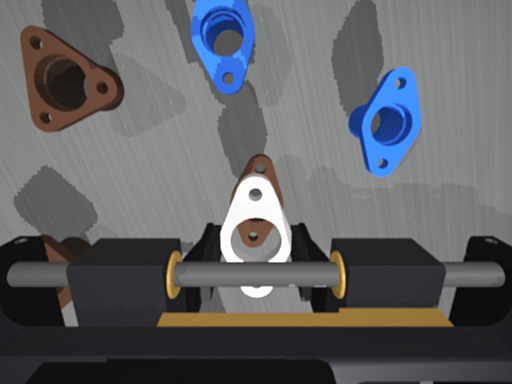

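Call:
servo_tool([
  {"tx": 1.4,"ty": -0.4,"tz": 0,"ax": 0,"ay": 0,"az": 0,"claw": 30},
  {"tx": 1.4,"ty": -0.4,"tz": 20,"ax": 0,"ay": 0,"az": 0,"claw": 30},
  {"tx": 1.4,"ty": -0.4,"tz": 40,"ax": 0,"ay": 0,"az": 0,"claw": 30},
  {"tx": 1.4,"ty": -0.4,"tz": 50,"ax": 0,"ay": 0,"az": 0,"claw": 30},
  {"tx": 1.4,"ty": -0.4,"tz": 54.5,"ax": 0,"ay": 0,"az": 0,"claw": 30},
  {"tx": 1.4,"ty": -0.4,"tz": 54.5,"ax": 0,"ay": 0,"az": 0,"claw": 30},
  {"tx": 1.4,"ty": -0.4,"tz": 54.5,"ax": 0,"ay": 0,"az": 0,"claw": 30},
])

```text
time_s: 12.55
tcp_pos: [0.3852, -0.2947, 0.0206]
ee_rot: [[-0.262, -0.965, 0.001], [-0.965, 0.262, -0.0], [0.0, -0.001, -1.0]]
wrist_force: [0.1, 0.8, -1.5]
gripper_width: 0.514
gripper_force: 30.0
```

Call:
servo_tool([
  {"tx": 0,"ty": 0,"tz": 1.2,"ax": 0,"ay": 0,"az": 0,"claw": 30},
  {"tx": 0,"ty": 0,"tz": 1.2,"ax": 0,"ay": 0,"az": 0,"claw": 30},
  {"tx": 0,"ty": 0,"tz": 1.2,"ax": 0,"ay": 0,"az": 0,"claw": 87},
  {"tx": 0,"ty": 0,"tz": 1.2,"ax": 0,"ay": 0,"az": 0,"claw": 87},
  {"tx": 0,"ty": 0,"tz": 1.2,"ax": 0,"ay": 0,"az": 0,"claw": 87},
  {"tx": 0,"ty": 0,"tz": 1.2,"ax": 0,"ay": 0,"az": 0,"claw": 87},
  {"tx": 0,"ty": 0,"tz": 1.2,"ax": 0,"ay": 0,"az": 0,"claw": 87},
  {"tx": 0,"ty": 0,"tz": -20,"ax": 0,"ay": 0,"az": 0,"claw": 87},
  {"tx": 0,"ty": 0,"tz": -60,"ax": 0,"ay": 0,"az": 0,"claw": 87},
  {"tx": 0,"ty": 0,"tz": -90,"ax": 0,"ay": 0,"az": 0,"claw": 87},
  {"tx": 0,"ty": 0,"tz": -90,"ax": 0,"ay": 0,"az": 0,"claw": 87},
])

```text
time_s: 13.47
tcp_pos: [0.3891, -0.2967, 0.1167]
ee_rot: [[-0.26, -0.965, 0.012], [-0.966, 0.26, -0.006], [0.003, -0.013, -1.0]]
wrist_force: [-0.3, -0.1, 0.1]
gripper_width: 0.989
gripper_force: 0.0
```

```bash
python3 - <<'E'
from w import *
im=capture('wrist');cv2.imwrite('pics/w4.png',im)
look('small_oval','flange',.064,.385,-.2945)
look('small_oval','stub',.054,.385,-.2945)
s=sense();cm=cam('wrist',s);print(s['tcp_pos'],s['gripper_width'])
E
python3 go.py .3723 .3103 .10 26.5
```

```text
expect px [258. 197.]
0.56 258 193 1894
wrist fit [ 3.84600e-01 -2.95400e-01  7.59736e+01  6.40000e-02  3.58000e-02]
expect px [255. 194.]
0.82 256 191 708
wrist fit [ 3.9200e-01 -2.7810e-01  6.4404e+01  5.4000e-02  7.7690e-01]
[ 0.38369541 -0.29397481  0.10907389] 0.9990407782130551
t=13.7 from [ 0.3837 -0.294   0.1091] J1,6 [-18.2   3. ] DELTA [-580.1  169.4    9.8] [ 0.002  0.001 -0.728] rows>= 14.495212404438234
```

View pics/w4.png

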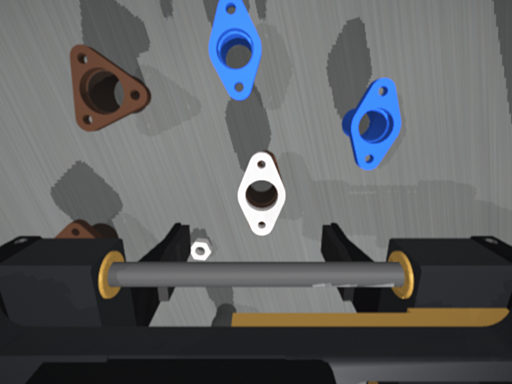

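```bash
python3 go.py .48 .02 .10 190
```

```text
t=13.7 from [ 0.3837 -0.294   0.1091] J1,6 [-18.2   3. ] DELTA [-328.2  -10.6    9.2] [ 0.003  0.001 -0.44 ] rows>= 7.8786044397598305
```

Call:
servo_tool([
  {"tx": -328,"ty": -10,"tz": 10,"ax": 0,"ay": 0,"az": -0.44,"claw": 87},
  {"tx": -328,"ty": -10,"tz": 10,"ax": 0,"ay": 0,"az": -0.44,"claw": 87},
  {"tx": -328,"ty": -10,"tz": 10,"ax": 0,"ay": 0,"az": -0.44,"claw": 87},
  {"tx": -328,"ty": -10,"tz": 10,"ax": 0,"ay": 0,"az": -0.44,"claw": 87},
  {"tx": -328,"ty": -10,"tz": 10,"ax": 0,"ay": 0,"az": -0.44,"claw": 87},
  {"tx": -328,"ty": -10,"tz": 10,"ax": 0,"ay": 0,"az": -0.44,"claw": 87},
  {"tx": -328,"ty": -10,"tz": 10,"ax": 0,"ay": 0,"az": -0.44,"claw": 87},
  {"tx": -328,"ty": -10,"tz": 10,"ax": 0,"ay": 0,"az": -0.44,"claw": 87},
  {"tx": -580,"ty": 169,"tz": 10,"ax": 0,"ay": 0,"az": -0.728,"claw": 87},
  {"tx": -580,"ty": 169,"tz": 10,"ax": 0,"ay": 0,"az": -0.728,"claw": 87},
  {"tx": -580,"ty": 169,"tz": 10,"ax": 0,"ay": 0,"az": -0.728,"claw": 87},
  {"tx": -580,"ty": 169,"tz": 10,"ax": 0,"ay": 0,"az": -0.728,"claw": 87},
])

```text
time_s: 14.72
tcp_pos: [0.421, 0.177, 0.0989]
ee_rot: [[0.448, -0.894, -0.002], [-0.894, -0.448, -0.002], [0.001, 0.003, -1.0]]
wrist_force: [0.8, 0.8, -0.4]
gripper_width: 0.999
gripper_force: 0.0
```

```bash
python3 go.py .3723 .3103 .10 26.5
```

```text
t=14.7 from [0.421  0.177  0.0989] J1,6 [ 43.3 -16.7] DELTA [-141.   -16.1   -1.3] [ 0.003 -0.001  0.002] rows>= 3.4034841761413075
```

Call:
servo_tool([
  {"tx": -141,"ty": -16,"tz": -1,"ax": 0,"ay": 0,"az": 0,"claw": 87},
  {"tx": -141,"ty": -16,"tz": -1,"ax": 0,"ay": 0,"az": 0,"claw": 87},
  {"tx": -141,"ty": -16,"tz": -1,"ax": 0,"ay": 0,"az": 0,"claw": 87},
  {"tx": -141,"ty": -16,"tz": -1,"ax": 0,"ay": 0,"az": 0,"claw": 87},
  {"tx": -141,"ty": -16,"tz": -1,"ax": 0,"ay": 0,"az": 0,"claw": 87},
  {"tx": -141,"ty": -16,"tz": -1,"ax": 0,"ay": 0,"az": 0,"claw": 87},
  {"tx": -141,"ty": -16,"tz": -1,"ax": 0,"ay": 0,"az": 0,"claw": 87},
])

```text
time_s: 15.3
tcp_pos: [0.3736, 0.3079, 0.1002]
ee_rot: [[0.446, -0.895, -0.002], [-0.895, -0.446, -0.002], [0.001, 0.003, -1.0]]
wrist_force: [0.0, 0.5, -0.3]
gripper_width: 0.999
gripper_force: 0.0
```

```bash
python3 - <<'E'
from w import *
look('square','flange',.01,.3723,.3103);print('large');look('large_oval','flange',.01,.4793,.1213)
E
python3 go.py .3723 .3103 -.035 26.5
```

```text
expect px [255. 187.]
0.6 257 184 2529
wrist fit [3.70900e-01 3.07500e-01 2.64869e+01 1.00000e-02 1.78000e-02]
large
expect px [242. -50.]
t=15.5 from [0.3744 0.308  0.1011] J1,6 [ 58.7 -32.3] DELTA [ -3.1   0.8 136.1] [ 0.001 -0.    -0.001] rows>= 3.2649225138306046
```

Call:
servo_tool([
  {"tx": -2,"ty": 1.5,"tz": 40,"ax": 0,"ay": 0,"az": 0,"claw": 87},
  {"tx": -2,"ty": 1.5,"tz": 80,"ax": 0,"ay": 0,"az": 0,"claw": 87},
  {"tx": -2,"ty": 1.5,"tz": 110,"ax": 0,"ay": 0,"az": 0,"claw": 87},
  {"tx": -2,"ty": 1.5,"tz": 125,"ax": 0,"ay": 0,"az": 0,"claw": 87},
  {"tx": -2,"ty": 1.5,"tz": 136,"ax": 0,"ay": 0,"az": 0,"claw": 87},
  {"tx": -2,"ty": 1.5,"tz": 136,"ax": 0,"ay": 0,"az": 0,"claw": 87},
  {"tx": -2,"ty": 1.5,"tz": 136,"ax": 0,"ay": 0,"az": 0,"claw": 50},
  {"tx": -2,"ty": 1.5,"tz": 136,"ax": 0,"ay": 0,"az": 0,"claw": 50},
  {"tx": -2,"ty": 1.5,"tz": 136,"ax": 0,"ay": 0,"az": 0,"claw": 50},
  {"tx": -2,"ty": 1.5,"tz": 136,"ax": 0,"ay": 0,"az": 0,"claw": 50},
  {"tx": -2,"ty": 1.5,"tz": 136,"ax": 0,"ay": 0,"az": 0,"claw": 50},
  {"tx": -2,"ty": 1.5,"tz": 136,"ax": 0,"ay": 0,"az": 0,"claw": 50},
])

```text
time_s: 16.5
tcp_pos: [0.3717, 0.3102, -0.0339]
ee_rot: [[0.447, -0.895, 0.0], [-0.895, -0.447, 0.0], [-0.0, -0.0, -1.0]]
wrist_force: [-2.4, -1.9, 5.7]
gripper_width: 0.753
gripper_force: 30.0
```

Call:
servo_tool([
  {"tx": 0,"ty": 0,"tz": 0,"ax": 0,"ay": 0,"az": 0,"claw": 50},
  {"tx": 0,"ty": 0,"tz": 0,"ax": 0,"ay": 0,"az": 0,"claw": 50},
])

```text
time_s: 16.67
tcp_pos: [0.3717, 0.3102, -0.0339]
ee_rot: [[0.447, -0.895, -0.0], [-0.895, -0.447, -0.0], [0.0, 0.0, -1.0]]
wrist_force: [-2.2, -1.7, 7.5]
gripper_width: 0.751
gripper_force: 30.0
```

Call:
servo_tool([
  {"tx": 0,"ty": 0,"tz": -40,"ax": 0,"ay": 0,"az": 0,"claw": 50},
  {"tx": 0,"ty": 0,"tz": -80,"ax": 0,"ay": 0,"az": 0,"claw": 50},
  {"tx": 0,"ty": 0,"tz": -115,"ax": 0,"ay": 0,"az": 0,"claw": 50},
  {"tx": 0,"ty": 0,"tz": -115,"ax": 0,"ay": 0,"az": 0,"claw": 50},
  {"tx": 0,"ty": 0,"tz": -115,"ax": 0,"ay": 0,"az": 0,"claw": 50},
])

```text
time_s: 17.08
tcp_pos: [0.3725, 0.3117, 0.0822]
ee_rot: [[0.447, -0.895, 0.003], [-0.895, -0.447, 0.005], [-0.003, -0.005, -1.0]]
wrist_force: [-1.2, -0.8, -3.9]
gripper_width: 0.75
gripper_force: 30.0
```

```bash
python3 go.py .602 -.2710 .08 24.5
```

```text
t=17.1 from [0.3725 0.3117 0.0822] J1,6 [ 59.1 -32.6] DELTA [ 6.239e+02  5.480e+01 -2.000e-01] [-0.005  0.004  0.035] rows>= 15.019467609658971
```

Call:
servo_tool([
  {"tx": 623,"ty": 54.5,"tz": 0,"ax": 0,"ay": 0,"az": 0.035,"claw": 50},
  {"tx": 623,"ty": 54.5,"tz": 0,"ax": 0,"ay": 0,"az": 0.035,"claw": 50},
  {"tx": 623,"ty": 54.5,"tz": 0,"ax": 0,"ay": 0,"az": 0.035,"claw": 50},
  {"tx": 623,"ty": 54.5,"tz": 0,"ax": 0,"ay": 0,"az": 0.035,"claw": 50},
  {"tx": 623,"ty": 54.5,"tz": 0,"ax": 0,"ay": 0,"az": 0.035,"claw": 50},
  {"tx": 623,"ty": 54.5,"tz": 0,"ax": 0,"ay": 0,"az": 0.035,"claw": 50},
  {"tx": 623,"ty": 54.5,"tz": 0,"ax": 0,"ay": 0,"az": 0.035,"claw": 50},
  {"tx": 623,"ty": 54.5,"tz": 0,"ax": 0,"ay": 0,"az": 0.035,"claw": 50},
  {"tx": 623,"ty": 54.5,"tz": 0,"ax": 0,"ay": 0,"az": 0.035,"claw": 50},
  {"tx": 623,"ty": 54.5,"tz": 0,"ax": 0,"ay": 0,"az": 0.035,"claw": 50},
  {"tx": 623,"ty": 54.5,"tz": 0,"ax": 0,"ay": 0,"az": 0.035,"claw": 50},
  {"tx": 623,"ty": 54.5,"tz": 0,"ax": 0,"ay": 0,"az": 0.035,"claw": 50},
])

```text
time_s: 18.08
tcp_pos: [0.5539, -0.1567, 0.0776]
ee_rot: [[0.414, -0.91, -0.005], [-0.91, -0.414, 0.001], [-0.003, 0.004, -1.0]]
wrist_force: [1.1, 2.2, -2.6]
gripper_width: 0.75
gripper_force: 30.0
```

```bash
python3 go.py .602 -.2710 .06 24.5; python3 w.py square stub .05 .602 -.271
```

```text
t=18.1 from [ 0.5539 -0.1567  0.0776] J1,6 [ 0.3 24.2] DELTA [124.    3.6  17.3] [ 0.004  0.003 -0.   ] rows>= 3.0042036056809103
expect px [260.  49.]
0.9 261 43 6543
wrist fit [ 6.01800e-01 -2.73700e-01  2.59169e+01  5.00000e-02  1.32000e-02]
```

Call:
servo_tool([
  {"tx": 124,"ty": 3.5,"tz": 17,"ax": 0,"ay": 0,"az": -0.01,"claw": 50},
  {"tx": 124,"ty": 3.5,"tz": 17,"ax": 0,"ay": 0,"az": -0.01,"claw": 50},
  {"tx": 124,"ty": 3.5,"tz": 17,"ax": 0,"ay": 0,"az": -0.01,"claw": 50},
  {"tx": 124,"ty": 3.5,"tz": 17,"ax": 0,"ay": 0,"az": -0.01,"claw": 50},
  {"tx": 124,"ty": 3.5,"tz": 17,"ax": 0,"ay": 0,"az": -0.01,"claw": 50},
  {"tx": 124,"ty": 3.5,"tz": 17,"ax": 0,"ay": 0,"az": -0.01,"claw": 50},
  {"tx": 124,"ty": 3.5,"tz": 17,"ax": 0,"ay": 0,"az": -0.01,"claw": 50},
])

```text
time_s: 18.77
tcp_pos: [0.6025, -0.2677, 0.0621]
ee_rot: [[0.425, -0.905, -0.002], [-0.905, -0.425, 0.001], [-0.002, 0.002, -1.0]]
wrist_force: [0.4, 0.0, -1.9]
gripper_width: 0.75
gripper_force: 30.0
```

```bash
python3 go.py .602 -.2718 .0165 25
```

```text
t=18.8 from [ 0.6025 -0.2677  0.0621] J1,6 [-9.9 35.1] DELTA [ 3.5  2.1 45.6] [0.002 0.002 0.002] rows>= 1.0988529858471088
```

Call:
servo_tool([
  {"tx": 3.5,"ty": 2,"tz": 10,"ax": 0,"ay": 0,"az": 0,"claw": 50},
  {"tx": 3.5,"ty": 2,"tz": 30,"ax": 0,"ay": 0,"az": 0,"claw": 50},
  {"tx": 3.5,"ty": 2,"tz": 40,"ax": 0,"ay": 0,"az": 0,"claw": 50},
  {"tx": 3.5,"ty": 2,"tz": 45,"ax": 0,"ay": 0,"az": 0,"claw": 50},
  {"tx": 3.5,"ty": 2,"tz": 45,"ax": 0,"ay": 0,"az": 0,"claw": 50},
  {"tx": 3.5,"ty": 2,"tz": 45,"ax": 0,"ay": 0,"az": 0,"claw": 50},
])

```text
time_s: 19.27
tcp_pos: [0.6036, -0.2728, 0.0185]
ee_rot: [[0.425, -0.905, 0.001], [-0.905, -0.425, -0.0], [0.001, -0.0, -1.0]]
wrist_force: [0.6, -0.4, -2.3]
gripper_width: 0.75
gripper_force: 30.0
```

Call:
servo_tool([
  {"tx": -1,"ty": 0.8,"tz": 0,"ax": 0,"ay": 0,"az": 0,"claw": 50},
  {"tx": -1,"ty": 0.8,"tz": 1.8,"ax": 0,"ay": 0,"az": 0,"claw": 50},
  {"tx": -1,"ty": 0.8,"tz": 1.8,"ax": 0,"ay": 0,"az": 0,"claw": 50},
  {"tx": -1,"ty": 0.8,"tz": 1.8,"ax": 0,"ay": 0,"az": 0,"claw": 87},
  {"tx": -1,"ty": 0.8,"tz": 1.8,"ax": 0,"ay": 0,"az": 0,"claw": 87},
  {"tx": -1,"ty": 0.8,"tz": 1.8,"ax": 0,"ay": 0,"az": 0,"claw": 87},
  {"tx": -1,"ty": 0.8,"tz": 1.8,"ax": 0,"ay": 0,"az": 0,"claw": 87},
  {"tx": -1,"ty": 0.8,"tz": 1.8,"ax": 0,"ay": 0,"az": 0,"claw": 87},
  {"tx": -1,"ty": 0.8,"tz": -40,"ax": 0,"ay": 0,"az": 0,"claw": 87},
  {"tx": -1,"ty": 0.8,"tz": -80,"ax": 0,"ay": 0,"az": 0,"claw": 87},
  {"tx": -1,"ty": 0.8,"tz": -80,"ax": 0,"ay": 0,"az": 0,"claw": 87},
  {"tx": -1,"ty": 0.8,"tz": -80,"ax": 0,"ay": 0,"az": 0,"claw": 87},
])

```text
time_s: 20.27
tcp_pos: [0.6045, -0.2731, 0.1021]
ee_rot: [[0.424, -0.905, 0.008], [-0.905, -0.424, -0.002], [0.005, -0.006, -1.0]]
wrist_force: [-0.3, 0.1, -0.9]
gripper_width: 1.0
gripper_force: 0.0
```

```bash
python3 - <<'E'
from w import *
cv2.imwrite('pics/w5.png',capture('wrist'))
look('square','flange',.06,.602,-.272)
E
python3 go.py .506 .4401 .10 69.9
```

```text
expect px [256. 200.]
0.81 256 194 3361
wrist fit [ 0.6028 -0.2746 24.2956  0.06    0.0396]
t=20.4 from [ 0.6011 -0.2722  0.0971] J1,6 [-10.4  35.5] DELTA [-685.4 -215.7   -2. ] [ 0.001  0.002 -0.782] rows>= 17.232452001680677
```

View pics/w5.png

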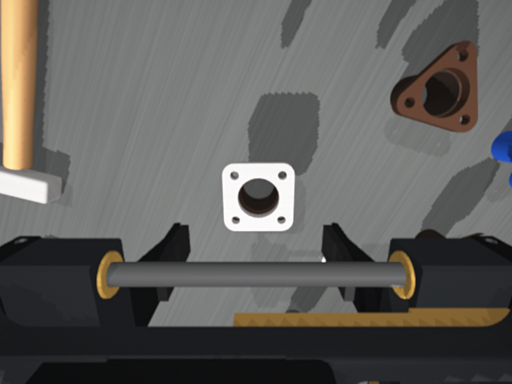

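```bash
python3 go.py .508 .446 .10 69.9
```

```text
t=20.4 from [ 0.6011 -0.2722  0.0971] J1,6 [-10.4  35.5] DELTA [-689.9 -220.    -2. ] [ 0.001  0.002 -0.782] rows>= 17.36646840180741
```

Call:
servo_tool([
  {"tx": -690,"ty": -220,"tz": -2,"ax": 0,"ay": 0,"az": -0.782,"claw": 87},
  {"tx": -690,"ty": -220,"tz": -2,"ax": 0,"ay": 0,"az": -0.782,"claw": 87},
  {"tx": -690,"ty": -220,"tz": -2,"ax": 0,"ay": 0,"az": -0.782,"claw": 87},
  {"tx": -690,"ty": -220,"tz": -2,"ax": 0,"ay": 0,"az": -0.782,"claw": 87},
  {"tx": -690,"ty": -220,"tz": -2,"ax": 0,"ay": 0,"az": -0.782,"claw": 87},
  {"tx": -690,"ty": -220,"tz": -2,"ax": 0,"ay": 0,"az": -0.782,"claw": 87},
  {"tx": -690,"ty": -220,"tz": -2,"ax": 0,"ay": 0,"az": -0.782,"claw": 87},
  {"tx": -690,"ty": -220,"tz": -2,"ax": 0,"ay": 0,"az": -0.782,"claw": 87},
  {"tx": -690,"ty": -220,"tz": -2,"ax": 0,"ay": 0,"az": -0.782,"claw": 87},
  {"tx": -690,"ty": -220,"tz": -2,"ax": 0,"ay": 0,"az": -0.782,"claw": 87},
  {"tx": -690,"ty": -220,"tz": -2,"ax": 0,"ay": 0,"az": -0.782,"claw": 87},
  {"tx": -690,"ty": -220,"tz": -2,"ax": 0,"ay": 0,"az": -0.782,"claw": 87},
])

```text
time_s: 21.42
tcp_pos: [0.5361, 0.2247, 0.0982]
ee_rot: [[0.939, -0.344, -0.003], [-0.344, -0.939, -0.002], [-0.002, 0.003, -1.0]]
wrist_force: [0.9, -0.9, 0.6]
gripper_width: 0.998
gripper_force: 0.0
```

```bash
python3 go.py .508 .446 .10 69.9;  python3 w.py large_oval flange .01 .4793 .1213;python3 w.py large_oval stub .062 .5844 .3034
```

```text
t=21.4 from [0.5361 0.2247 0.0982] J1,6 [38.7 31.2] DELTA [-102.4 -198.2   -2.2] [0.003 0.002 0.   ] rows>= 5.350003264426451
expect px [359. 200.]
0.67 360 196 2580
wrist fit [4.7920e-01 1.1850e-01 1.5487e+01 1.0000e-02 2.3800e-02]
expect px [158. 180.]
0.79 162 175 5532
wrist fit [5.835000e-01 3.008000e-01 1.422803e+02 6.200000e-02 1.530000e-02]
```

Call:
servo_tool([
  {"tx": -102,"ty": -198,"tz": -2,"ax": 0,"ay": 0,"az": 0,"claw": 87},
  {"tx": -102,"ty": -198,"tz": -2,"ax": 0,"ay": 0,"az": 0,"claw": 87},
  {"tx": -102,"ty": -198,"tz": -2,"ax": 0,"ay": 0,"az": 0,"claw": 87},
  {"tx": -102,"ty": -198,"tz": -2,"ax": 0,"ay": 0,"az": 0,"claw": 87},
  {"tx": -102,"ty": -198,"tz": -2,"ax": 0,"ay": 0,"az": 0,"claw": 87},
  {"tx": -102,"ty": -198,"tz": -2,"ax": 0,"ay": 0,"az": 0,"claw": 87},
  {"tx": -102,"ty": -198,"tz": -2,"ax": 0,"ay": 0,"az": 0,"claw": 87},
  {"tx": -102,"ty": -198,"tz": -2,"ax": 0,"ay": 0,"az": 0,"claw": 87},
  {"tx": -102,"ty": -198,"tz": -2,"ax": 0,"ay": 0,"az": 0,"claw": 87},
])

```text
time_s: 22.37
tcp_pos: [0.5101, 0.442, 0.1009]
ee_rot: [[0.938, -0.346, -0.001], [-0.346, -0.938, -0.002], [-0.001, 0.002, -1.0]]
wrist_force: [-0.1, 1.0, -0.4]
gripper_width: 0.998
gripper_force: 0.0
```

```bash
python3 w.py triangle flange .01 .506 .4385; python3 go.py .508 .446 -.035 69.9
```

```text
expect px [259. 187.]
0.82 260 186 1691
wrist fit [5.04700e-01 4.38000e-01 7.00659e+01 1.00000e-02 2.34000e-02]
t=22.5 from [0.5104 0.4421 0.1016] J1,6 [54.6 15.2] DELTA [ -3.6  -3.  136.6] [ 0.001  0.    -0.002] rows>= 3.27800554139768
```

Call:
servo_tool([
  {"tx": -3.6,"ty": -3,"tz": 40,"ax": 0,"ay": 0,"az": 0,"claw": 87},
  {"tx": -3.6,"ty": -3,"tz": 80,"ax": 0,"ay": 0,"az": 0,"claw": 87},
  {"tx": -3.6,"ty": -3,"tz": 110,"ax": 0,"ay": 0,"az": 0,"claw": 87},
  {"tx": -3.6,"ty": -3,"tz": 125,"ax": 0,"ay": 0,"az": 0,"claw": 87},
  {"tx": -3.6,"ty": -3,"tz": 136,"ax": 0,"ay": 0,"az": 0,"claw": 87},
  {"tx": -3.6,"ty": -3,"tz": 136,"ax": 0,"ay": 0,"az": 0,"claw": 87},
  {"tx": -3.6,"ty": -3,"tz": 136,"ax": 0,"ay": 0,"az": 0,"claw": 50},
  {"tx": -3.6,"ty": -3,"tz": 136,"ax": 0,"ay": 0,"az": 0,"claw": 50},
  {"tx": -3.6,"ty": -3,"tz": 136,"ax": 0,"ay": 0,"az": 0,"claw": 50},
  {"tx": -3.6,"ty": -3,"tz": 136,"ax": 0,"ay": 0,"az": 0,"claw": 50},
  {"tx": -3.6,"ty": -3,"tz": 136,"ax": 0,"ay": 0,"az": 0,"claw": 50},
  {"tx": -3.6,"ty": -3,"tz": 136,"ax": 0,"ay": 0,"az": 0,"claw": 50},
])

```text
time_s: 23.47
tcp_pos: [0.5075, 0.4478, -0.0329]
ee_rot: [[0.939, -0.343, 0.0], [-0.343, -0.939, -0.001], [0.0, 0.001, -1.0]]
wrist_force: [-1.5, -3.8, 6.9]
gripper_width: 0.756
gripper_force: 30.0
```

Call:
servo_tool([
  {"tx": 0,"ty": 0,"tz": 0,"ax": 0,"ay": 0,"az": 0,"claw": 50},
  {"tx": 0,"ty": 0,"tz": 0,"ax": 0,"ay": 0,"az": 0,"claw": 50},
])

```text
time_s: 23.63
tcp_pos: [0.5076, 0.4478, -0.0328]
ee_rot: [[0.939, -0.343, 0.0], [-0.343, -0.939, -0.001], [0.0, 0.001, -1.0]]
wrist_force: [-2.0, -3.1, 6.5]
gripper_width: 0.752
gripper_force: 30.0
```

Call:
servo_tool([
  {"tx": 0,"ty": 0,"tz": -40,"ax": 0,"ay": 0,"az": 0,"claw": 50},
  {"tx": 0,"ty": 0,"tz": -80,"ax": 0,"ay": 0,"az": 0,"claw": 50},
  {"tx": 0,"ty": 0,"tz": -115,"ax": 0,"ay": 0,"az": 0,"claw": 50},
  {"tx": 0,"ty": 0,"tz": -115,"ax": 0,"ay": 0,"az": 0,"claw": 50},
  {"tx": 0,"ty": 0,"tz": -115,"ax": 0,"ay": 0,"az": 0,"claw": 50},
])

```text
time_s: 24.05
tcp_pos: [0.5085, 0.4503, 0.0838]
ee_rot: [[0.939, -0.344, 0.004], [-0.344, -0.939, 0.006], [0.001, -0.007, -1.0]]
wrist_force: [-0.2, -0.6, -2.9]
gripper_width: 0.755
gripper_force: 30.0
```

```bash
python3 go.py .5048 -.420 .08 39.1
```

```text
t=24.1 from [0.5085 0.4503 0.0838] J1,6 [55.1 14.8] DELTA [295.6 818.6  -1.7] [-0.007  0.001  0.538] rows>= 20.870919295701082
```

Call:
servo_tool([
  {"tx": 295,"ty": 818,"tz": -1,"ax": 0,"ay": 0,"az": 0.538,"claw": 50},
  {"tx": 295,"ty": 818,"tz": -1,"ax": 0,"ay": 0,"az": 0.538,"claw": 50},
  {"tx": 295,"ty": 818,"tz": -1,"ax": 0,"ay": 0,"az": 0.538,"claw": 50},
  {"tx": 295,"ty": 818,"tz": -1,"ax": 0,"ay": 0,"az": 0.538,"claw": 50},
  {"tx": 295,"ty": 818,"tz": -1,"ax": 0,"ay": 0,"az": 0.538,"claw": 50},
  {"tx": 295,"ty": 818,"tz": -1,"ax": 0,"ay": 0,"az": 0.538,"claw": 50},
  {"tx": 295,"ty": 818,"tz": -1,"ax": 0,"ay": 0,"az": 0.538,"claw": 50},
  {"tx": 295,"ty": 818,"tz": -1,"ax": 0,"ay": 0,"az": 0.538,"claw": 50},
  {"tx": 295,"ty": 818,"tz": -1,"ax": 0,"ay": 0,"az": 0.538,"claw": 50},
  {"tx": 295,"ty": 818,"tz": -1,"ax": 0,"ay": 0,"az": 0.538,"claw": 50},
  {"tx": 295,"ty": 818,"tz": -1,"ax": 0,"ay": 0,"az": 0.538,"claw": 50},
  {"tx": 295,"ty": 818,"tz": -1,"ax": 0,"ay": 0,"az": 0.538,"claw": 50},
])

```text
time_s: 25.05
tcp_pos: [0.5034, -0.0534, 0.0796]
ee_rot: [[0.63, -0.776, -0.003], [-0.776, -0.63, 0.0], [-0.002, 0.002, -1.0]]
wrist_force: [1.2, 0.4, -2.4]
gripper_width: 0.75
gripper_force: 30.0
```

```bash
python3 go.py .5048 -.420 .08 39.1
```

```text
t=25.1 from [ 0.5034 -0.0534  0.0796] J1,6 [12.3 26.8] DELTA [285.5 230.   -0.5] [ 0.002  0.002 -0.   ] rows>= 8.791111405091652
```

Call:
servo_tool([
  {"tx": 285,"ty": 230,"tz": 0,"ax": 0,"ay": 0,"az": 0,"claw": 50},
  {"tx": 285,"ty": 230,"tz": 0,"ax": 0,"ay": 0,"az": 0,"claw": 50},
  {"tx": 285,"ty": 230,"tz": 0,"ax": 0,"ay": 0,"az": 0,"claw": 50},
  {"tx": 285,"ty": 230,"tz": 0,"ax": 0,"ay": 0,"az": 0,"claw": 50},
  {"tx": 285,"ty": 230,"tz": 0,"ax": 0,"ay": 0,"az": 0,"claw": 50},
  {"tx": 285,"ty": 230,"tz": 0,"ax": 0,"ay": 0,"az": 0,"claw": 50},
  {"tx": 285,"ty": 230,"tz": 0,"ax": 0,"ay": 0,"az": 0,"claw": 50},
  {"tx": 285,"ty": 230,"tz": 0,"ax": 0,"ay": 0,"az": 0,"claw": 50},
  {"tx": 285,"ty": 230,"tz": 0,"ax": 0,"ay": 0,"az": 0,"claw": 50},
  {"tx": 285,"ty": 230,"tz": 0,"ax": 0,"ay": 0,"az": 0,"claw": 50},
  {"tx": 285,"ty": 230,"tz": 0,"ax": 0,"ay": 0,"az": 0,"claw": 50},
  {"tx": 285,"ty": 230,"tz": 0,"ax": 0,"ay": 0,"az": 0,"claw": 50},
])

```text
time_s: 26.05
tcp_pos: [0.5051, -0.4168, 0.079]
ee_rot: [[0.63, -0.777, -0.003], [-0.777, -0.63, 0.003], [-0.004, 0.001, -1.0]]
wrist_force: [-0.9, 0.9, -2.3]
gripper_width: 0.751
gripper_force: 30.0
```

```bash
python3 go.py .5048 -.420 .0265 39.1
```

```text
t=26.1 from [ 0.5051 -0.4168  0.079 ] J1,6 [-25.4  64.5] DELTA [ 2.5  2.2 52.5] [ 0.001  0.004 -0.001] rows>= 1.2621016230029376
```

Call:
servo_tool([
  {"tx": 2.5,"ty": 2,"tz": 10,"ax": 0,"ay": 0,"az": 0,"claw": 50},
  {"tx": 2.5,"ty": 2,"tz": 30,"ax": 0,"ay": 0,"az": 0,"claw": 50},
  {"tx": 2.5,"ty": 2,"tz": 45,"ax": 0,"ay": 0,"az": 0,"claw": 50},
  {"tx": 2.5,"ty": 2,"tz": 52,"ax": 0,"ay": 0,"az": 0,"claw": 50},
  {"tx": 2.5,"ty": 2,"tz": 52,"ax": 0,"ay": 0,"az": 0,"claw": 50},
  {"tx": 2.5,"ty": 2,"tz": 52,"ax": 0,"ay": 0,"az": 0,"claw": 50},
  {"tx": 2.5,"ty": 2,"tz": 52,"ax": 0,"ay": 0,"az": 0,"claw": 50},
])

```text
time_s: 26.63
tcp_pos: [0.5072, -0.4211, 0.0303]
ee_rot: [[0.631, -0.776, 0.001], [-0.776, -0.631, -0.001], [0.002, -0.0, -1.0]]
wrist_force: [0.8, -0.2, -0.6]
gripper_width: 0.758
gripper_force: 30.0
```

Call:
servo_tool([
  {"tx": -2.2,"ty": 1.2,"tz": 0,"ax": 0,"ay": 0,"az": 0,"claw": 50},
  {"tx": -2.2,"ty": 1.2,"tz": 2,"ax": 0,"ay": 0,"az": 0,"claw": 50},
  {"tx": -2.2,"ty": 1.2,"tz": 4,"ax": 0,"ay": 0,"az": 0,"claw": 50},
  {"tx": -2.2,"ty": 1.2,"tz": 4,"ax": 0,"ay": 0,"az": 0,"claw": 50},
  {"tx": -2.2,"ty": 1.2,"tz": 4,"ax": 0,"ay": 0,"az": 0,"claw": 50},
])

```text
time_s: 27.05
tcp_pos: [0.504, -0.4202, 0.0253]
ee_rot: [[0.63, -0.776, 0.0], [-0.776, -0.63, -0.0], [0.0, -0.0, -1.0]]
wrist_force: [-0.3, 0.1, -2.1]
gripper_width: 0.751
gripper_force: 30.0
```

Call:
servo_tool([
  {"tx": 0,"ty": 0,"tz": 0.8,"ax": 0,"ay": 0,"az": 0,"claw": 50},
  {"tx": 0,"ty": 0,"tz": 0.8,"ax": 0,"ay": 0,"az": 0,"claw": 50},
])

```text
time_s: 27.22
tcp_pos: [0.504, -0.4202, 0.0252]
ee_rot: [[0.63, -0.776, -0.0], [-0.776, -0.63, -0.0], [0.0, 0.0, -1.0]]
wrist_force: [-1.0, 1.4, 2.5]
gripper_width: 0.752
gripper_force: 30.0
```

Contact felt on the stub. Next I'll release and lift.

Call:
servo_tool([
  {"tx": 0,"ty": 0,"tz": 0,"ax": 0,"ay": 0,"az": 0,"claw": 87},
  {"tx": 0,"ty": 0,"tz": 0,"ax": 0,"ay": 0,"az": 0,"claw": 87},
  {"tx": 0,"ty": 0,"tz": 0,"ax": 0,"ay": 0,"az": 0,"claw": 87},
  {"tx": 0,"ty": 0,"tz": 0,"ax": 0,"ay": 0,"az": 0,"claw": 87},
  {"tx": 0,"ty": 0,"tz": 0,"ax": 0,"ay": 0,"az": 0,"claw": 87},
  {"tx": 0,"ty": 0,"tz": -40,"ax": 0,"ay": 0,"az": 0,"claw": 87},
  {"tx": 0,"ty": 0,"tz": -75,"ax": 0,"ay": 0,"az": 0,"claw": 87},
  {"tx": 0,"ty": 0,"tz": -75,"ax": 0,"ay": 0,"az": 0,"claw": 87},
  {"tx": 0,"ty": 0,"tz": -75,"ax": 0,"ay": 0,"az": 0,"claw": 87},
])

```text
time_s: 27.97
tcp_pos: [0.5058, -0.4211, 0.1025]
ee_rot: [[0.63, -0.776, 0.006], [-0.776, -0.63, -0.003], [0.006, -0.002, -1.0]]
wrist_force: [0.2, 0.7, 0.2]
gripper_width: 0.993
gripper_force: 0.0
```

```bash
python3 - <<'E'
from w import *
cv2.imwrite('pics/w6.png',capture('wrist'))
look('triangle','flange',.068,.499,-.4247)
E
python3 go.py .4793 .1199 .10 105.2
```

```text
expect px [263. 202.]
0.6 263 199 2511
wrist fit [ 4.98900e-01 -4.25400e-01  3.84283e+01  6.80000e-02  2.63000e-02]
t=28.1 from [ 0.5032 -0.4196  0.0982] J1,6 [-25.7  64.8] DELTA [-434.  -321.4   -1. ] [-1.000e-03  2.000e-03 -1.154e+00] rows>= 12.949670381604271
```

View pics/w6.png

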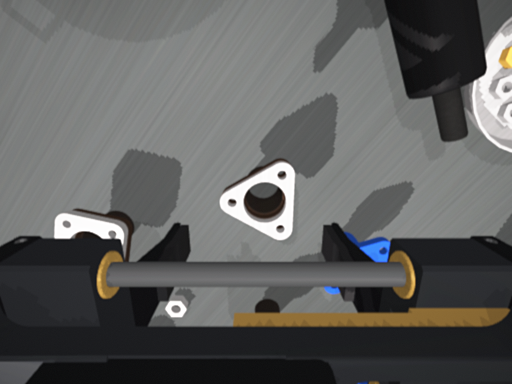

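The triangle flange at (262,202) fully covers its stub, and the wrist fit agrees to under 1 mm. On to the large oval.

Call:
servo_tool([
  {"tx": -434,"ty": -321,"tz": 0,"ax": 0,"ay": 0,"az": -1.154,"claw": 87},
  {"tx": -434,"ty": -321,"tz": 0,"ax": 0,"ay": 0,"az": -1.154,"claw": 87},
  {"tx": -434,"ty": -321,"tz": 0,"ax": 0,"ay": 0,"az": -1.154,"claw": 87},
  {"tx": -434,"ty": -321,"tz": 0,"ax": 0,"ay": 0,"az": -1.154,"claw": 87},
  {"tx": -434,"ty": -321,"tz": 0,"ax": 0,"ay": 0,"az": -1.154,"claw": 87},
  {"tx": -434,"ty": -321,"tz": 0,"ax": 0,"ay": 0,"az": -1.154,"claw": 87},
  {"tx": -434,"ty": -321,"tz": 0,"ax": 0,"ay": 0,"az": -1.154,"claw": 87},
  {"tx": -434,"ty": -321,"tz": 0,"ax": 0,"ay": 0,"az": -1.154,"claw": 87},
  {"tx": -434,"ty": -321,"tz": 0,"ax": 0,"ay": 0,"az": -1.154,"claw": 87},
  {"tx": -434,"ty": -321,"tz": 0,"ax": 0,"ay": 0,"az": -1.154,"claw": 87},
  {"tx": -434,"ty": -321,"tz": 0,"ax": 0,"ay": 0,"az": -1.154,"claw": 87},
  {"tx": -434,"ty": -321,"tz": 0,"ax": 0,"ay": 0,"az": -1.154,"claw": 87},
])

```text
time_s: 29.12
tcp_pos: [0.4801, 0.0809, 0.0984]
ee_rot: [[0.965, 0.262, -0.002], [0.262, -0.965, -0.001], [-0.002, 0.0, -1.0]]
wrist_force: [1.5, -0.1, 0.0]
gripper_width: 0.995
gripper_force: 0.0
```

```bash
python3 go.py .4793 .1199 .05 105.2
```

```text
t=29.1 from [0.4801 0.0809 0.0984] J1,6 [28.7 76.5] DELTA [  9.6 -37.8  48.4] [0.    0.002 0.   ] rows>= 1.4903456156758497
```

Call:
servo_tool([
  {"tx": 9.6,"ty": -37.8,"tz": 20,"ax": 0,"ay": 0,"az": 0,"claw": 87},
  {"tx": 9.6,"ty": -37.8,"tz": 48,"ax": 0,"ay": 0,"az": 0,"claw": 87},
  {"tx": 9.6,"ty": -37.8,"tz": 48,"ax": 0,"ay": 0,"az": 0,"claw": 87},
  {"tx": 9.6,"ty": -37.8,"tz": 48,"ax": 0,"ay": 0,"az": 0,"claw": 87},
  {"tx": 9.6,"ty": -37.8,"tz": 48,"ax": 0,"ay": 0,"az": 0,"claw": 87},
])

```text
time_s: 29.53
tcp_pos: [0.4809, 0.1176, 0.0516]
ee_rot: [[0.965, 0.262, -0.0], [0.262, -0.965, -0.001], [-0.001, 0.001, -1.0]]
wrist_force: [0.4, 0.2, 0.3]
gripper_width: 0.997
gripper_force: 0.0
```

```bash
python3 go.py .4793 .1199 -.035 105.2; python3 w.py large_oval flange .01 .4793 .1199
```

```text
t=29.5 from [0.4809 0.1176 0.0516] J1,6 [32.6 72.5] DELTA [-0.9 -2.7 86.6] [ 0.001  0.001 -0.   ] rows>= 2.0775872409509604
expect px [253. 199.]
0.81 254 196 3664
wrist fit [4.79200e-01 1.18200e-01 1.53516e+01 1.00000e-02 2.10000e-02]
```

Call:
servo_tool([
  {"tx": -1,"ty": -2,"tz": 40,"ax": 0,"ay": 0,"az": 0,"claw": 87},
  {"tx": -1,"ty": -2,"tz": 65,"ax": 0,"ay": 0,"az": 0,"claw": 87},
  {"tx": -1,"ty": -2,"tz": 80,"ax": 0,"ay": 0,"az": 0,"claw": 87},
  {"tx": -1,"ty": -2,"tz": 86,"ax": 0,"ay": 0,"az": 0,"claw": 87},
  {"tx": -1,"ty": -2,"tz": 86,"ax": 0,"ay": 0,"az": 0,"claw": 87},
  {"tx": -1,"ty": -2,"tz": 86,"ax": 0,"ay": 0,"az": 0,"claw": 50},
  {"tx": -1,"ty": -2,"tz": 86,"ax": 0,"ay": 0,"az": 0,"claw": 50},
  {"tx": -1,"ty": -2,"tz": 86,"ax": 0,"ay": 0,"az": 0,"claw": 50},
  {"tx": -1,"ty": -2,"tz": 86,"ax": 0,"ay": 0,"az": 0,"claw": 50},
  {"tx": -1,"ty": -2,"tz": 86,"ax": 0,"ay": 0,"az": 0,"claw": 50},
  {"tx": -1,"ty": -2,"tz": 86,"ax": 0,"ay": 0,"az": 0,"claw": 50},
  {"tx": -1,"ty": -2,"tz": 86,"ax": 0,"ay": 0,"az": 0,"claw": 50},
])

```text
time_s: 30.63
tcp_pos: [0.4799, 0.12, -0.0336]
ee_rot: [[0.965, 0.263, 0.001], [0.263, -0.965, 0.0], [0.001, 0.0, -1.0]]
wrist_force: [-0.1, -2.6, 6.6]
gripper_width: 0.716
gripper_force: 30.0
```

Call:
servo_tool([
  {"tx": 0,"ty": 0,"tz": 0,"ax": 0,"ay": 0,"az": 0,"claw": 50},
  {"tx": 0,"ty": 0,"tz": 0,"ax": 0,"ay": 0,"az": 0,"claw": 50},
])

```text
time_s: 30.8
tcp_pos: [0.4798, 0.12, -0.0336]
ee_rot: [[0.965, 0.263, 0.001], [0.263, -0.965, 0.0], [0.001, 0.0, -1.0]]
wrist_force: [0.3, -2.2, 6.8]
gripper_width: 0.714
gripper_force: 30.0
```

Call:
servo_tool([
  {"tx": 0,"ty": 0,"tz": -40,"ax": 0,"ay": 0,"az": 0,"claw": 50},
  {"tx": 0,"ty": 0,"tz": -80,"ax": 0,"ay": 0,"az": 0,"claw": 50},
  {"tx": 0,"ty": 0,"tz": -115,"ax": 0,"ay": 0,"az": 0,"claw": 50},
  {"tx": 0,"ty": 0,"tz": -115,"ax": 0,"ay": 0,"az": 0,"claw": 50},
  {"tx": 0,"ty": 0,"tz": -115,"ax": 0,"ay": 0,"az": 0,"claw": 50},
])

```text
time_s: 31.22
tcp_pos: [0.4799, 0.1209, 0.0819]
ee_rot: [[0.965, 0.262, 0.003], [0.262, -0.965, 0.003], [0.004, -0.002, -1.0]]
wrist_force: [-0.8, 0.2, -4.3]
gripper_width: 0.72
gripper_force: 30.0
```

```bash
python3 go.py .584 .302 .08 52
```

```text
t=31.2 from [0.4799 0.1209 0.0819] J1,6 [32.9 72.3] DELTA [ 147.9 -147.6    2.8] [-0.004 -0.003  0.928] rows>= 7.425461771424315
```

Call:
servo_tool([
  {"tx": 148,"ty": -148,"tz": 1,"ax": 0,"ay": 0,"az": 0.928,"claw": 50},
  {"tx": 148,"ty": -148,"tz": 1,"ax": 0,"ay": 0,"az": 0.928,"claw": 50},
  {"tx": 148,"ty": -148,"tz": 1,"ax": 0,"ay": 0,"az": 0.928,"claw": 50},
  {"tx": 148,"ty": -148,"tz": 1,"ax": 0,"ay": 0,"az": 0.928,"claw": 50},
  {"tx": 148,"ty": -148,"tz": 1,"ax": 0,"ay": 0,"az": 0.928,"claw": 50},
  {"tx": 148,"ty": -148,"tz": 1,"ax": 0,"ay": 0,"az": 0.928,"claw": 50},
  {"tx": 148,"ty": -148,"tz": 1,"ax": 0,"ay": 0,"az": 0.928,"claw": 50},
  {"tx": 148,"ty": -148,"tz": 1,"ax": 0,"ay": 0,"az": 0.928,"claw": 50},
  {"tx": 148,"ty": -148,"tz": 1,"ax": 0,"ay": 0,"az": 0.928,"claw": 50},
  {"tx": 148,"ty": -148,"tz": 1,"ax": 0,"ay": 0,"az": 0.928,"claw": 50},
  {"tx": 148,"ty": -148,"tz": 1,"ax": 0,"ay": 0,"az": 0.928,"claw": 50},
  {"tx": 148,"ty": -148,"tz": 1,"ax": 0,"ay": 0,"az": 0.928,"claw": 50},
])

```text
time_s: 32.22
tcp_pos: [0.5828, 0.3012, 0.0786]
ee_rot: [[0.789, -0.615, -0.001], [-0.615, -0.789, -0.001], [-0.001, 0.001, -1.0]]
wrist_force: [0.1, -0.2, -3.2]
gripper_width: 0.717
gripper_force: 30.0
```

```bash
python3 go.py .584 .302 .032 52
```

```text
t=32.2 from [0.5828 0.3012 0.0786] J1,6 [41.4 10.6] DELTA [ 0.4 -1.4 46.6] [0.001 0.001 0.001] rows>= 1.1176361460359536
```

Call:
servo_tool([
  {"tx": 0.4,"ty": -1.4,"tz": 15,"ax": 0,"ay": 0,"az": 0,"claw": 50},
  {"tx": 0.4,"ty": -1.4,"tz": 32,"ax": 0,"ay": 0,"az": 0,"claw": 50},
  {"tx": 0.4,"ty": -1.4,"tz": 43,"ax": 0,"ay": 0,"az": 0,"claw": 50},
  {"tx": 0.4,"ty": -1.4,"tz": 47,"ax": 0,"ay": 0,"az": 0,"claw": 50},
  {"tx": 0.4,"ty": -1.4,"tz": 47,"ax": 0,"ay": 0,"az": 0,"claw": 50},
  {"tx": 0.4,"ty": -1.4,"tz": 47,"ax": 0,"ay": 0,"az": 0,"claw": 50},
])

```text
time_s: 32.72
tcp_pos: [0.5849, 0.3026, 0.0328]
ee_rot: [[0.789, -0.615, 0.001], [-0.615, -0.789, 0.0], [0.001, -0.0, -1.0]]
wrist_force: [0.2, -0.7, -2.6]
gripper_width: 0.719
gripper_force: 30.0
```

Call:
servo_tool([
  {"tx": 0,"ty": 0,"tz": 1.5,"ax": 0,"ay": 0,"az": 0,"claw": 50},
  {"tx": 0,"ty": 0,"tz": 1.5,"ax": 0,"ay": 0,"az": 0,"claw": 50},
  {"tx": 0,"ty": 0,"tz": 1.5,"ax": 0,"ay": 0,"az": 0,"claw": 50},
])

```text
time_s: 32.97
tcp_pos: [0.5848, 0.3028, 0.0317]
ee_rot: [[0.788, -0.615, 0.001], [-0.615, -0.788, 0.001], [0.0, -0.001, -1.0]]
wrist_force: [1.1, -0.2, -3.8]
gripper_width: 0.723
gripper_force: 30.0
```

Position is good; another 2.7 mm to contact.

Call:
servo_tool([
  {"tx": -1,"ty": 0,"tz": 2.7,"ax": 0,"ay": 0,"az": 0,"claw": 50},
  {"tx": -1,"ty": 0,"tz": 2.7,"ax": 0,"ay": 0,"az": 0,"claw": 50},
  {"tx": -1,"ty": 0,"tz": 2.7,"ax": 0,"ay": 0,"az": 0,"claw": 50},
])

```text
time_s: 33.22
tcp_pos: [0.584, 0.3035, 0.0286]
ee_rot: [[0.788, -0.615, 0.001], [-0.615, -0.788, 0.001], [0.0, -0.001, -1.0]]
wrist_force: [1.1, 0.3, -1.5]
gripper_width: 0.72
gripper_force: 30.0
```

Call:
servo_tool([
  {"tx": 0,"ty": 0,"tz": 0.5,"ax": 0,"ay": 0,"az": 0,"claw": 50},
  {"tx": 0,"ty": 0,"tz": 0.5,"ax": 0,"ay": 0,"az": 0,"claw": 87},
  {"tx": 0,"ty": 0,"tz": 0.5,"ax": 0,"ay": 0,"az": 0,"claw": 87},
  {"tx": 0,"ty": 0,"tz": 0.5,"ax": 0,"ay": 0,"az": 0,"claw": 87},
  {"tx": 0,"ty": 0,"tz": 0.5,"ax": 0,"ay": 0,"az": 0,"claw": 87},
  {"tx": 0,"ty": 0,"tz": 0.5,"ax": 0,"ay": 0,"az": 0,"claw": 87},
  {"tx": 0,"ty": 0,"tz": -40,"ax": 0,"ay": 0,"az": 0,"claw": 87},
  {"tx": 0,"ty": 0,"tz": -75,"ax": 0,"ay": 0,"az": 0,"claw": 87},
  {"tx": 0,"ty": 0,"tz": -110,"ax": 0,"ay": 0,"az": 0,"claw": 87},
  {"tx": 0,"ty": 0,"tz": -110,"ax": 0,"ay": 0,"az": 0,"claw": 87},
  {"tx": 0,"ty": 0,"tz": -110,"ax": 0,"ay": 0,"az": 0,"claw": 87},
])

```text
time_s: 34.13
tcp_pos: [0.5851, 0.3042, 0.1415]
ee_rot: [[0.788, -0.615, 0.005], [-0.615, -0.788, 0.004], [0.001, -0.006, -1.0]]
wrist_force: [-0.5, -0.1, 0.1]
gripper_width: 0.997
gripper_force: 0.0
```

```bash
python3 - <<'E'
from w import *
look('large_oval','flange',.072,.584,.302)
S={'large_oval':(.5844,.3034,.062),'small_oval':(.3846,-.2932,.054),'triangle':(.499,-.4235,.058),'square':(.6022,-.2697,.05)}
M={}
for n in('scene','side'):
    im=capture(n);cv2.imwrite(f'pics/{n}9.png',im);cm=cam(n)
    for k,(x,y,z) in S.items():
        uv=proj(cm,np.array([[x,y,z+.005]]))[0]
        for d in trace(k+'_flange',n):
            m=np.array(d['mask']);ys,xs=np.nonzero(m)
            if np.hypot(xs.mean()-uv[0],ys.mean()-uv[1])<14: M.setdefault(k,[]).append((cm,fill(m)));break
for k,v in M.items():
    x,y,z=S[k];print(k,len(v),np.round(fit(v,k,False,x,y,z+.01,False),4))
a=cv2.imread('pics/scene9.png')[125:300,110:375];b=cv2.imread('pics/side9.png')[105:360,120:385]
cv2.imwrite('pics/end.png',np.hstack([cv2.resize(a,None,fx=1.5,fy=1.5,interpolation=3)[:262],cv2.resize(b,None,fx=1.5,fy=1.5,interpolation=3)[:262]]))
E
```

```text
expect px [258. 190.]
0.56 257 188 2983
wrist fit [5.832000e-01 3.038000e-01 1.417735e+02 7.200000e-02 2.000000e-02]
large_oval 2 [5.845000e-01 3.059000e-01 1.428691e+02 7.150000e-02 6.170000e-02]
small_oval 2 [ 3.84300e-01 -2.90900e-01  7.63571e+01  6.37000e-02  9.08000e-02]
triangle 2 [ 0.4977 -0.4224 36.2428  0.066   0.0901]
square 2 [ 0.6022 -0.2716 24.8442  0.0586  0.0767]
```

View pics/end.png

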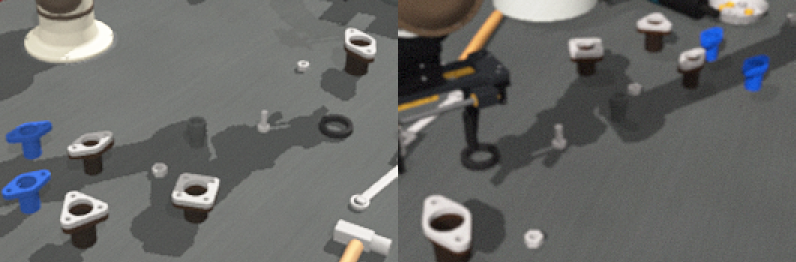

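All four flanges sit on their stubs. Against the earlier stub fits from the same cameras they are about 3 mm off or less, and the heights match. The ring gasket is undisturbed and the arm is clear, so I'm handing in.

```bash
python3 -c "
from station import *
print(finish_job())"
```

```text
the job is handed in; nothing more can be done
None
```

The job is handed in: all four new flanges lie on their matching stubs, centred to about 3 mm and turned to match by the camera fits; the ring gasket was left alone, and it took about 35 s of the 104 s allowed.

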